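# Pack specimen jars tight in the transport tray and seat their lids

## Task

Pack the three rectangular specimen jars upright in the transport tray in one tight row from its far left corner, where the steel stop plate meets the far wall. One at a time, push each jar snugly home, flat against the far wall and against the stop or the jar before it, before you pack the next (one stands askew in the tray already). Go by feel so that the stop keeps its setting and no jar is rammed or tipped, press every jar's lid all the way down, and leave everything else on the bench where it is.

Things in the scene. Friction and masses are not known exactly. Their poses are not given: they have to be found in the camera images.
- tray: Grey open tray, does not slide. Inside 66 mm (x) by 162 mm (y), walls 4 mm, floor 3 mm and rim 14 mm above the bench; hand flanges 44 mm wide at rim height stick out 40 mm at the left and 13 mm at the right end. Origin: centre of its underside, on the bench. x points to the far long wall (roughly away from the robot), y to the left end, z up. An upright steel stop plate stands across its left end.
- tray_corner (a point): Inner far left corner of the tray, on the floor (tray frame 33, 81, 3 mm), axes as the tray's. The stop plate (62 mm wide, top 22 mm above the bench) is set somewhere short of it: its face, towards the jars, is 6 to 30 mm from the left wall, nobody measured where. It is clamped by a thumbscrew (top 30 mm up) and gives way at about 22 N. Three jars fit between it and the right wall with 6 to 30 mm over.
- jar1_center (a point): Centre of a white rectangular specimen jar (three alike), 35 mm above its underside. 50 mm along its x, 42 mm along its y; straight body 56 mm tall, 70 mm with the lid fully on. 0.1 to 0.2 kg, upright (z up). It starts inside the tray, standing askew and away from the corner. In the tray its x goes along the tray's x, either way round: three 42 mm widths make the row.
- jar1_lid_top (a point): Centre of the top of that jar's grey push-on lid (48 x 40 mm, 12 mm thick, slightly smaller than the body); 70 mm above the jar's underside when the lid is fully on.
- jar1_lid (a joint): How far that lid stands up from fully on, in m: 0 = fully down on its stop, up to 0.006. It starts partly on. It is a tight push fit: it moves down under about 6 N of steady push and stays where it is left; at the stop the resistance rises sharply.
- jar2_center (a point): Centre of a white rectangular specimen jar (three alike), 35 mm above its underside. 50 mm along its x, 42 mm along its y; straight body 56 mm tall, 70 mm with the lid fully on. 0.1 to 0.2 kg, upright (z up). It starts on the bench to the robot's right. In the tray its x goes along the tray's x, either way round: three 42 mm widths make the row.
- jar2_lid_top (a point): Centre of the top of that jar's grey push-on lid (48 x 40 mm, 12 mm thick, slightly smaller than the body); 70 mm above the jar's underside when the lid is fully on.
- jar2_lid (a joint): How far that lid stands up from fully on, in m: 0 = fully down on its stop, up to 0.006. It starts partly on. It is a tight push fit: it moves down under about 6 N of steady push and stays where it is left; at the stop the resistance rises sharply.
- jar3_center (a point): Centre of a white rectangular specimen jar (three alike), 35 mm above its underside. 50 mm along its x, 42 mm along its y; straight body 56 mm tall, 70 mm with the lid fully on. 0.1 to 0.2 kg, upright (z up). It starts on the bench to the robot's right. In the tray its x goes along the tray's x, either way round: three 42 mm widths make the row.
- jar3_lid_top (a point): Centre of the top of that jar's grey push-on lid (48 x 40 mm, 12 mm thick, slightly smaller than the body); 70 mm above the jar's underside when the lid is fully on.
- jar3_lid (a joint): How far that lid stands up from fully on, in m: 0 = fully down on its stop, up to 0.006. It starts partly on. It is a tight push fit: it moves down under about 6 N of steady push and stays where it is left; at the stop the resistance rises sharply.
- pot_c (a point): Bystander: round white jar with a lid, 48 mm across, 62 mm tall; point at its centre, 31 mm up.
- petri: Bystander: stack of three clear Petri dishes, 92 mm across, 45 mm tall; origin under its centre.
- tweezers: Bystander: steel tweezers lying on the bench, 134 x 9 x 11 mm, long along x; origin under the middle.
- marker: Bystander: marker pen lying on the bench, 135 x 14 x 14 mm, long along x; origin under the middle.
- slidebox: Bystander: closed slide box, 102 x 84 x 34 mm; origin under its centre.
- flask: Bystander: amber bottle, 62 mm across, 130 mm tall; origin under its centre.
- timer: Bystander: white bench timer, 62 x 62 x 18 mm; origin under its centre.
There are look-alikes about, which are no part of the job. Leave any blue look-alike of the part that bears jar1_center alone. Leave any orange or pink look-alike of the part that bears jar3_center alone.

How it is judged:
On the way, in this order (a step that is already met when the one before it is completed fails the run):
1. a first jar is home against the stop and the far wall (((y of jar1_center in the frame of stop_face between -0.0235 and -0.018 m and x of jar1_center in the frame of tray between 0.0055 and 0.0105 m and z of jar1_center in the frame of tray between 0.0365 and 0.0405 m and angle between the x axis of jar1_center and the x axis of tray, either way round below 0.06 rad) or (y of jar2_center in the frame of stop_face between -0.0235 and -0.018 m and x of jar2_center in the frame of tray between 0.0055 and 0.0105 m and z of jar2_center in the frame of tray between 0.0365 and 0.0405 m and angle between the x axis of jar2_center and the x axis of tray, either way round below 0.06 rad) or (y of jar3_center in the frame of stop_face between -0.0235 and -0.018 m and x of jar3_center in the frame of tray between 0.0055 and 0.0105 m and z of jar3_center in the frame of tray between 0.0365 and 0.0405 m and angle between the x axis of jar3_center and the x axis of tray, either way round below 0.06 rad))), for 0.2 s.
2. a second jar is packed tight against it, both against the far wall ((((y of jar1_center in the frame of stop_face between -0.066 and -0.018 m and x of jar1_center in the frame of tray between 0.0055 and 0.0105 m and z of jar1_center in the frame of tray between 0.0365 and 0.0405 m and angle between the x axis of jar1_center and the x axis of tray, either way round below 0.06 rad) and (y of jar2_center in the frame of stop_face between -0.066 and -0.018 m and x of jar2_center in the frame of tray between 0.0055 and 0.0105 m and z of jar2_center in the frame of tray between 0.0365 and 0.0405 m and angle between the x axis of jar2_center and the x axis of tray, either way round below 0.06 rad)) or ((y of jar1_center in the frame of stop_face between -0.066 and -0.018 m and x of jar1_center in the frame of tray between 0.0055 and 0.0105 m and z of jar1_center in the frame of tray between 0.0365 and 0.0405 m and angle between the x axis of jar1_center and the x axis of tray, either way round below 0.06 rad) and (y of jar3_center in the frame of stop_face between -0.066 and -0.018 m and x of jar3_center in the frame of tray between 0.0055 and 0.0105 m and z of jar3_center in the frame of tray between 0.0365 and 0.0405 m and angle between the x axis of jar3_center and the x axis of tray, either way round below 0.06 rad)) or ((y of jar2_center in the frame of stop_face between -0.066 and -0.018 m and x of jar2_center in the frame of tray between 0.0055 and 0.0105 m and z of jar2_center in the frame of tray between 0.0365 and 0.0405 m and angle between the x axis of jar2_center and the x axis of tray, either way round below 0.06 rad) and (y of jar3_center in the frame of stop_face between -0.066 and -0.018 m and x of jar3_center in the frame of tray between 0.0055 and 0.0105 m and z of jar3_center in the frame of tray between 0.0365 and 0.0405 m and angle between the x axis of jar3_center and the x axis of tray, either way round below 0.06 rad)))), for 0.2 s.
3. all three jars stand in the tight row (y of jar1_center in the frame of stop_face between -0.108 and -0.018 m and x of jar1_center in the frame of tray between 0.0055 and 0.0105 m and z of jar1_center in the frame of tray between 0.0365 and 0.0405 m and angle between the x axis of each of jar1_center, jar2_center, jar3_center and the x axis of tray, either way round below 0.06 rad and y of jar2_center in the frame of stop_face between -0.108 and -0.018 m and x of jar2_center in the frame of tray between 0.0055 and 0.0105 m and z of jar2_center in the frame of tray between 0.0365 and 0.0405 m and y of jar3_center in the frame of stop_face between -0.108 and -0.018 m and x of jar3_center in the frame of tray between 0.0055 and 0.0105 m and z of jar3_center in the frame of tray between 0.0365 and 0.0405 m), for 0.2 s.
At the end, for the whole second after the job is handed in: All jars at rest, upright on the tray's floor (0.05 rad), square to it (0.06 rad), within 2.5 mm of the far wall, in a row from the stop plate with at most 3 mm of gaps in all along it; the stop within 3 mm of its setting; every lid within 1.2 mm of fully down (all of step 3 and value of joint each of jar1_lid, jar2_lid, jar3_lid below 0.0012 m and angle between each of jar1_center, jar2_center, jar3_center's own z axis and vertical below 0.05 rad and linear speed of each of jar1, jar2, jar3 below 0.01 m/s and not (distance of stop_face from where it was at the start of the episode above 0.003 m)); the robot touches nothing.
It fails at once if the stop plate is pushed out of its setting by more than 3 mm (distance of stop_face from where it was at the start of the episode above 0.003 m).
It fails at once if a jar is tipped over or tilted strongly (angle between any of jar1_center, jar2_center, jar3_center's own z axis and vertical above 0.6 rad).
It fails at once if a jar is rammed or crushed against the tray (over 90 N) (contact force between any of jar1, jar2, jar3 and tray above 90 N).
It fails at once if another thing on the bench is pushed more than 20 mm away (distance of any of pot_c, petri, tweezers, marker, slidebox, flask, timer from where it was at the start of the episode above 0.02 m).
It also fails if it takes over 72 s, if anything falls off the work surface, if the arm or the gripper's body presses on something with over 40 N, if the wrist force passes 120 N, or if a joint passes its speed limit or range.

## Robot

A 6-joint arm with a two-finger parallel gripper is mounted at the origin on the work surface. World frame = base frame: x ahead of the robot, y to its left, z up, the work surface at z = 0. Lengths are in m, angles in rad, forces in N, time in s.
With the tool pointing down it reaches from about 0.35 to 0.875 m from the base axis. Payload 15.5 kg.
Tool frame: the origin (TCP) lies where the fingers leave the gripper's body, on its centre line; the fingertips stand 73 mm ahead of it and the grasp point (between the pads) lies 54 mm ahead of it (pinch_z is the distance from the TCP to the grasp point, in m); z points along the fingers, y is the direction in which the jaws open and shut (so a half turn about z gives the same grasp; the last joint's range is limited). The gripper opens to 85 mm and grips with 20 to 120 N. Pads are 22 mm wide; open, the fingers measure 114 mm over their backs; the gripper's body (76 mm by 85 mm) begins 54 mm behind the grasp point. The pads swing forward as they close: fully open they stand 13 mm farther back than shut.
Start: joints at [1.123, 0.494, 1.345, -0, 1.302, -0.096], TCP at [0.215, 0.587, 0.304] pointing down, gripper open.
Joint ranges: [-2.91, 2.91], [-0.82, 2.16], [0.22, 2.67], [-1.22, 4.37], [0.12, 2.79], [-3.08, 3.08]. Speed limits (rad/s): [1.89, 1.89, 2.57, 3.01, 3.01, 3.01].

## Interface

Orientations are given as a 3x3 rotation matrix whose columns are the frame's x, y, z axes.
In Python, from station import * gives the robot as it stands.
- The arm moves only by the tool send_rows, never from a script. Its arguments are lists of equal length, an entry for each row: "jaw": the gripper command: -1 is fully open, 1 is shut, values between are in proportion; "xyz": the shift along the tool's x, y, z in cm, a list of three; "yaw": the turn about the tool's z in rad. In form: {"jaw": [jaw, ...], "xyz": [[tx, ty, tz], ...], "yaw": [yaw, ...]}. A call has 1 to 20 rows; each row shifts and turns the commanded pose from where the row before left it, along the tool's axes as they then stand; what a row does not reach is not made up. A row lasts 1/8 s, in which the tool goes at most 62.5 mm and 10.7 degrees, less where a joint would pass 70% of its speed; a pose out of reach is approached as far as the arm can. A call is refused whole if a number of a shift passes 6.25 or a number of a turn 0.188, either way. A call with a gripper value outside its range is refused whole. The fingers move at their own pace and stop on an object; "grip_force" is the grip in N (left out, the last holds). Time passes only in rows, so rows that do not move let the fingers close. It gives the time, the measured TCP pose, the force and the opening at its end, in the units of the state.
- read_state(): the state, without advancing time (a new reading comes with each control period).
- snapshot(name): name is "scene" or "top" or "wrist"; returns a dict with "pixels" (480x640x3 uint8, blue, green, red), "mtx" (3x3 intrinsics, pixels), "xyz" and "attitude" of the camera in the world; the wrist camera has in their place "mount" (4x4, takes a point from camera to tool coordinates, whose origin is the TCP and whose axes are the flange's). Camera axes: x right, y down, z forward; pixel columns grow to the right and rows downward; lengths in m; the calibration is good to about 2 mm. A picture is of the moment at which its call begins: read the wrist's pose just before it. There is no depth.
- close_job(): hands the job in, once; it reports no verdict.
The state is a dict: "time_s": time; "joint_positions": joint angles; "qd": joint speeds; "joint_efforts": joint torques, N m; "eef_pos": TCP position; "eef_rot": TCP orientation; "wrist_force": force on the tool from outside, world axes, zero at the start; "wrist_torque": the same for the moment, N m; "gripper_width": finger opening in m.
Only numpy, scipy, OpenCV 4.12 (cv2) and the standard library are available. Lean on these libraries where they do the work, as an engineer would, in place of code of your own. Each camera call takes 0.05 s, during which the arm holds its last target.

## Working session

There is one attempt and no reset: what is moved stays moved. The work goes in short steps, Python scripts to look and compute and a tool call to move; the robot and the scene stay as the last step left them, time stands still between calls to the robot, and variables do not carry over. Pictures are saved under pics/ and viewed, and the job is handed in when it is done.

Besides the shell and the picture viewer there is one more tool, called after "Call:" in YAML: its name, and indented under it one key for each argument. send_rows: Moves the arm, as the interface text tells. Its arguments: {"type":"object","properties":{"jaw":{"type":"array"},"xyz":{"type":"array"},"yaw":{"type":"array"},"grip_force":{"type":"number"}},"required":["jaw","xyz","yaw"]}

```bash
ls; mkdir -p pics; python3 - <<'E'
from station import *
import cv2,numpy as np
s=read_state();print({k:np.round(v,3).tolist() for k,v in s.items()})
for n in ("scene","top"):
    d=snapshot(n);cv2.imwrite(f"pics/{n}0.png",d["pixels"]);print(n,np.round(d["mtx"],1).tolist(),d["xyz"],np.round(d["attitude"],4).tolist())
E
```

```text
pics
{'time_s': 0.0, 'joint_positions': [1.123, 0.494, 1.346, -0.0, 1.302, -0.095], 'qd': [-0.002, 0.0, 0.0, -0.002, 0.0, 0.001], 'joint_efforts': [0.001, -88.219, -38.388, 0.0, 0.01, -0.0], 'eef_pos': [0.215, 0.586, 0.303], 'eef_rot': [[-0.939, 0.345, -0.001], [0.345, 0.939, -0.001], [0.0, -0.001, -1.0]], 'wrist_force': [-0.931, 0.07, -0.975], 'wrist_torque': [0.008, -0.029, -0.057], 'gripper_width': 0.086}
scene [[461.7, 0.0, 324.4], [0.0, 461.7, 233.2], [0.0, 0.0, 1.0]] [1.19590082 0.06821548 1.03795328] [[-0.1002, 0.8346, -0.5417], [0.995, 0.0834, -0.0556], [-0.0012, -0.5445, -0.8387]]
top [[594.8, 0.0, 313.9], [0.0, 594.8, 238.2], [0.0, 0.0, 1.0]] [ 0.38655817 -0.00260336  1.18640063] [[-0.0167, -0.9818, 0.1893], [-0.9999, 0.0166, -0.0022], [-0.001, -0.1893, -0.9819]]
```

View pics/scene0.png

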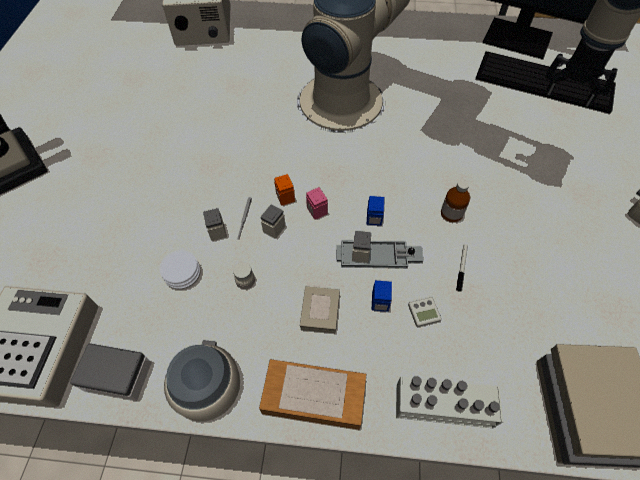

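View pics/top0.png

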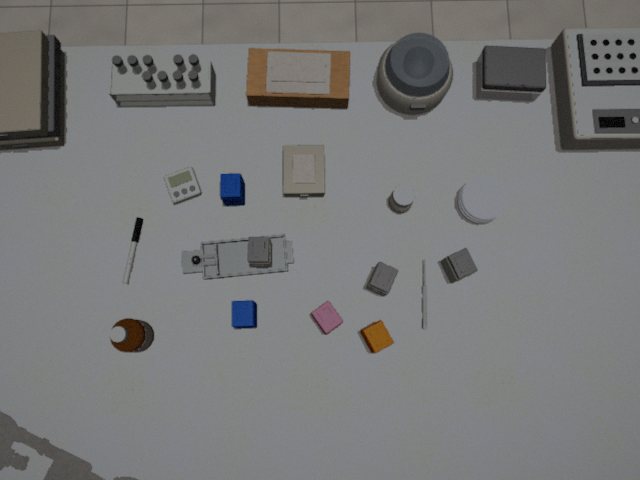

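The top view shows three grey-lidded white jars: (259,250) in the tray, (382,278) and (459,264) on the right. The blue (231,189), (243,314), pink (327,317) and orange (377,336) ones are look-alikes. I'll enlarge the crops to confirm this.

```bash
cat > h.py <<'E'
from station import *
import cv2,numpy as np
def ray(d,uv,z,P=None,R=None):
    P=np.array(d["xyz"]) if P is None else P; R=np.array(d["attitude"]) if R is None else R
    uv=np.atleast_2d(np.array(uv,float)); K=np.array(d["mtx"])
    r=(R@np.linalg.inv(K)@np.c_[uv,np.ones(len(uv))].T).T
    return P+r*((z-P[2])/r[:,2])[:,None]
def wcam(s,d):
    M=np.array(d["mount"]);R=np.array(s["eef_rot"]);return np.array(s["eef_pos"])+R@M[:3,3],R@M[:3,:3]
def proj(d,X,P=None,R=None):
    P=np.array(d["xyz"]) if P is None else P; R=np.array(d["attitude"]) if R is None else R
    c=(np.atleast_2d(X)-P)@R; q=c@np.array(d["mtx"]).T; return q[:,:2]/q[:,2:]
E
python3 - <<'E'
from h import *
d=snapshot("top");im=d["pixels"]
cv2.imwrite("pics/c1.png",cv2.resize(im[215:300,170:310],None,fx=5.6,fy=5.6,interpolation=cv2.INTER_CUBIC))
cv2.imwrite("pics/c2.png",cv2.resize(im[230:320,350:490],None,fx=5.6,fy=5.6,interpolation=cv2.INTER_CUBIC))
for n,uv,z in [("tray",(240,257),.014),("j1",(259,250),.073),("j2",(382,278),.073),("j3",(459,264),.073)]: print(n,ray(d,uv,z))
w=snapshot("wrist");print(np.round(w["mount"],4).tolist(),np.round(w["mtx"],1).tolist())
cv2.imwrite("pics/w0.png",w["pixels"])
E
```

```text
tray [[0.57675528 0.1428128  0.014     ]]
j1 [[0.58003445 0.09950278 0.073     ]]
j2 [[ 0.52266085 -0.13197954  0.073     ]]
j3 [[ 0.54679851 -0.27849029  0.073     ]]
[[0.0005, -0.956, -0.2934, 0.0754], [1.0, 0.0004, 0.0002, -0.0004], [-0.0001, -0.2934, 0.956, -0.0707], [0.0, 0.0, 0.0, 1.0]] [[356.3, 0.0, 316.4], [0.0, 356.3, 243.2], [0.0, 0.0, 1.0]]
```

View pics/c1.png

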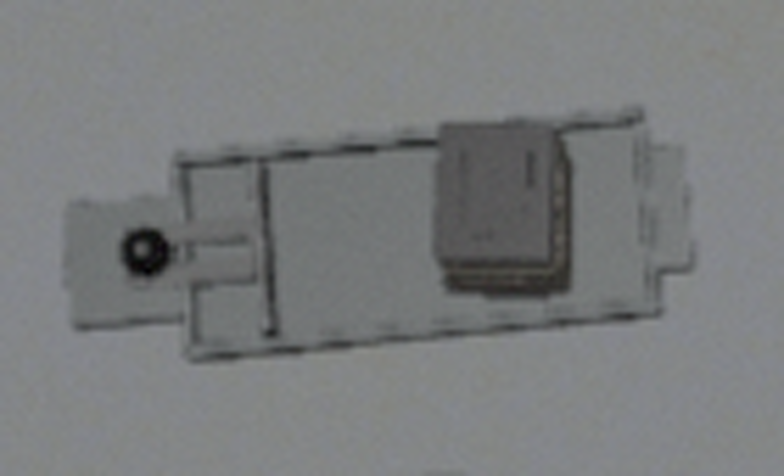

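View pics/c2.png

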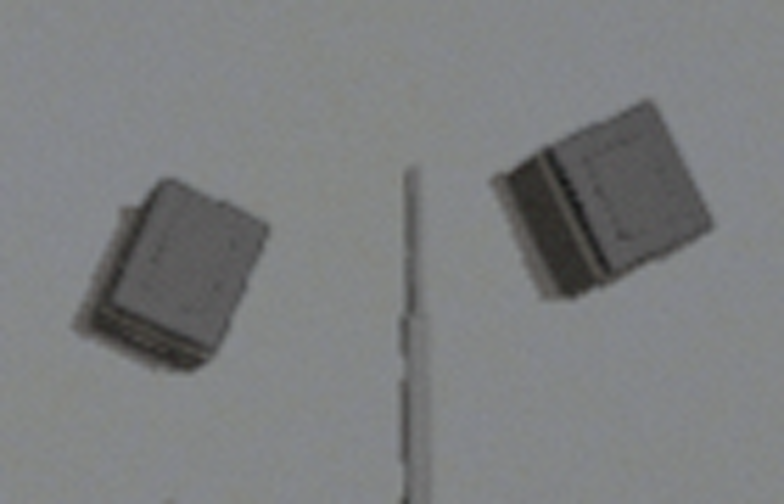

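The crops confirm it: grey lids on the jar in the tray and on the two at the right, with every look-alike coloured. Next I move over the tray for a wrist view.

Call:
send_rows:
  jaw: [-1, -1, -1, -1, -1, -1, -1, -1, -1, -1, -1, -1, -1, -1, -1, -1, -1, -1, -1]
  xyz:
    - [0, 0, 0]
    - [0, 0, 0]
    - [0, 0, 0]
    - [0, 0, 0]
    - [0, 0, 0]
    - [0, 0, 0]
    - [-3.7, 2.63, 0]
    - [-3.7, 2.63, 0]
    - [-3.7, 2.63, 0]
    - [-3.7, 2.63, 0]
    - [-3.7, 2.63, 0]
    - [-3.7, 2.63, 0]
    - [-3.7, 2.63, 0]
    - [-3.7, 2.63, 0]
    - [-3.7, 2.63, 0]
    - [-3.7, 2.63, 0]
    - [-3.7, 2.63, 0]
    - [-3.7, 2.63, 0]
    - [0, 0, 0]
  yaw: [0.185, 0.185, 0.185, 0.185, 0.185, 0.185, 0, 0, 0, 0, 0, 0, 0, 0, 0, 0, 0, 0, 0]

```text
time_s: 2.58
eef_pos: [0.5791, 0.1774, 0.3035]
eef_rot: [[-0.106, 0.994, 0.0], [0.994, 0.106, -0.0], [-0.0, 0.0, -1.0]]
wrist_force: [-1.4, 1.5, -0.1]
gripper_width: 0.0852
```

```bash
python3 - <<'E'
from h import *
s=read_state();print(s["time_s"],s["eef_pos"],np.round(s["eef_rot"],4).tolist(),s["wrist_force"])
d=snapshot("wrist");cv2.imwrite("pics/w1.png",d["pixels"])
E
```

```text
2.575 [0.57907679 0.17739714 0.30353211] [[-0.1057, 0.9944, 0.0003], [0.9944, 0.1057, -0.0004], [-0.0004, 0.0003, -1.0]] [-1.42214866  1.46122081 -0.06435096]
```

View pics/w1.png

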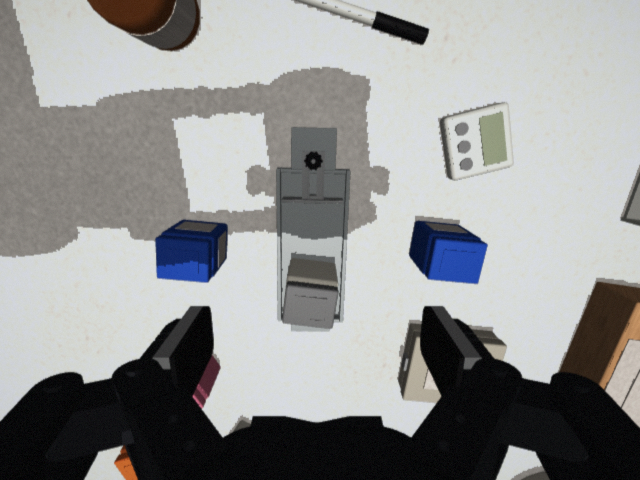

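Wrist view: tray spans (277..350, 168..320), with the stop plate edge at row ~199, the thumbscrew at (313,160) and jar 1 at (312,290). I'll zoom in to measure.

```bash
python3 - <<'E'
import cv2
im=cv2.imread("pics/w1.png")
c=cv2.resize(im[150:260,260:370],None,fx=5,fy=5,interpolation=cv2.INTER_CUBIC)
c2=cv2.resize(im[240:340,260:370],None,fx=5,fy=5,interpolation=cv2.INTER_CUBIC)
cv2.imwrite("pics/w1a.png",c);cv2.imwrite("pics/w1b.png",c2)
E
```

```text
(no output)
```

View pics/w1a.png

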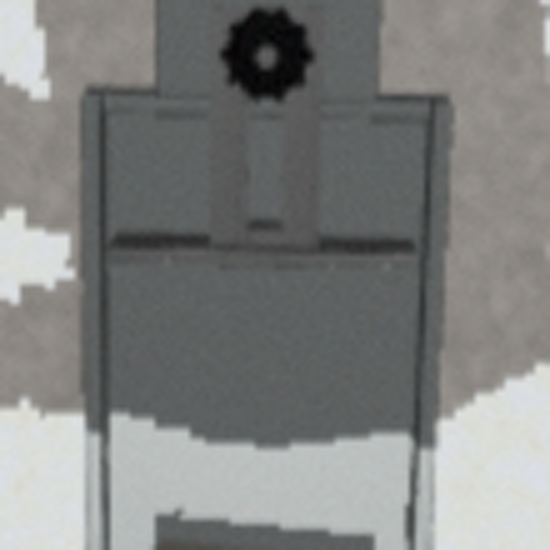

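View pics/w1b.png

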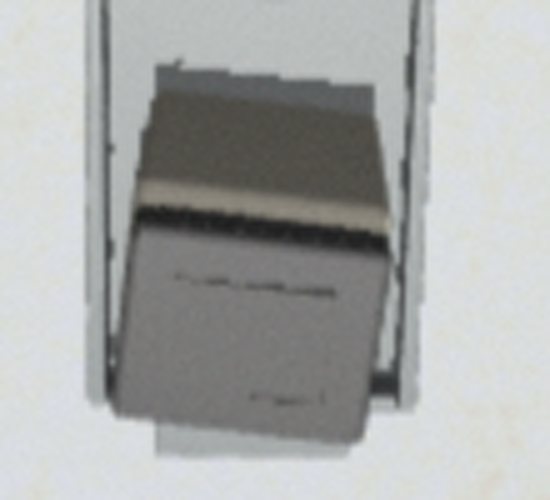

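```bash
cat > m1.py <<'E'
from h import *
s=dict(eef_pos=[0.57907679,0.17739714,0.30353211],eef_rot=[[-0.1057,0.9944,0.0003],[0.9944,0.1057,-0.0004],[-0.0004,0.0003,-1.0]])
d=snapshot("wrist");P,R=wcam(s,d)
t=ray(d,[(350,170),(276.8,168.4),(277.4,320),(342.4,321.6)],.014,P,R)[:,:2]  # FL,NL,NR,FR
print(t)
def fit(L,p):
    L=np.array(L,float);cl=L.mean(0);cp=p.mean(0);H=(L-cl).T@(p-cp)
    a=np.arctan2(H[0,1]-H[1,0],H[0,0]+H[1,1]);A=np.array([[np.cos(a),-np.sin(a)],[np.sin(a),np.cos(a)]])
    o=cp-A@cl;return a,o,(p-(L@A.T+o))*1e3
a,o,r=fit([(.037,.085),(-.037,.085),(-.037,-.085),(.037,-.085)],t);print("tray",a,o,r.round(1).tolist())
A=np.array([[np.cos(a),-np.sin(a)],[np.sin(a),np.cos(a)]])
st=ray(d,[(282,200.2),(343,200.2),(282,202.5)],.022,P,R)[:,:2];print("stop tray-frame",(st-o)@A)
for z in (.073,.076,.079):
    j=ray(d,np.array([(137,232),(392,255),(363,442),(115,415)])/5+[260,240],z,P,R)[:,:2] # NL,FL,FR,NR
    aj,oj,rj=fit([(-.024,.02),(.024,.02),(.024,-.02),(-.024,-.02)],j);print("jar",z,aj,oj,rj.round(1).tolist(),"in tray",(oj-o)@A)
E
python3 m1.py
```

```text
[[0.60738085 0.22092933]
 [0.534856   0.21475851]
 [0.54795842 0.0464197 ]
 [0.62143399 0.0522268 ]]
tray 0.08062842893000376 [0.57790731 0.13358359] [[-0.6, -0.4], [0.7, -0.6], [0.1, 0.5], [-0.2, 0.4]]
stop tray-frame [[-0.03054958  0.05408791]
 [ 0.03025863  0.05565489]
 [-0.03055581  0.05176884]]
jar 0.073 -0.01112499037717586 [0.58139142 0.09641143] [[0.6, -1.1], [-0.2, -0.2], [-0.4, 0.6], [0.0, 0.8]] in tray [ 0.0004789  -0.03733201]
jar 0.076 -0.011124990377176144 [0.58128392 0.09795927] [[0.9, -1.3], [-0.5, -0.4], [-0.7, 0.7], [0.3, 1.0]] in tray [ 0.00049642 -0.03578054]
jar 0.079 -0.011124990377174864 [0.58117643 0.09950711] [[1.1, -1.5], [-0.7, -0.6], [-0.9, 0.9], [0.5, 1.1]] in tray [ 0.00051394 -0.03422907]
```

Call:
send_rows:
  jaw: [-1, -1, -1, -1, -1, -1, -1, -1, -1, 0.5, 0.5, 0.5, 0.5, 0.5, 0.5]
  xyz:
    - [0, 0, 0]
    - [-3.97, 0.15, 0]
    - [-3.97, 0.15, 0]
    - [0, 0, 4.0]
    - [0, 0, 4.0]
    - [0, 0, 4.0]
    - [0, 0, 4.0]
    - [0, 0, 4.0]
    - [0, 0, 0.85]
    - [0, 0, 0]
    - [0, 0, 0]
    - [0, 0, 0]
    - [0, 0, 0]
    - [0, 0, 0]
    - [0, 0, 0]
  yaw: [0.117, 0, 0, 0, 0, 0, 0, 0, 0, 0, 0, 0, 0, 0, 0]
  grip_force: 30

```text
time_s: 4.55
eef_pos: [0.5805, 0.1005, 0.0971]
eef_rot: [[0.008, 1.0, 0.003], [1.0, -0.008, 0.0], [0.0, 0.003, -1.0]]
wrist_force: [-0.9, 1.6, 6.2]
gripper_width: 0.0495
```

Call:
send_rows:
  jaw: [0.5, 0.5, 0.5, 0.5, 0.5, 0.5]
  xyz:
    - [0, 0, -0.4]
    - [0, 0, 0]
    - [2, 0.2, 0]
    - [2, 0.2, 0]
    - [1, 0, 0]
    - [0, 0, 0]
  yaw: [0, -0.089, 0, 0, 0, 0]

```text
time_s: 5.3
eef_pos: [0.5795, 0.1515, 0.0993]
eef_rot: [[-0.082, 0.997, -0.0], [0.997, 0.082, -0.0], [-0.0, -0.0, -1.0]]
wrist_force: [0.1, -0.3, -0.2]
gripper_width: 0.0492
```

```bash
cat > st.py <<'E'
from h import *
s=read_state();R=s["eef_rot"];a=.081;A=np.array([[np.cos(a),-np.sin(a)],[np.sin(a),np.cos(a)]])
f=s["wrist_force"]
print("t",round(s["time_s"],2),"tray xy mm",((s["eef_pos"][:2]-np.array([.5779,.1336]))@A*1e3).round(2),"z",round(s["eef_pos"][2]*1e3,2),"ang",round(float(np.arctan2(R[1,1],R[0,1])),4),"F tray",(f[:2]@A).round(2),round(f[2],2),"w",round(s["gripper_width"]*1e3,2),"tilt",np.round(R[:2,2],4),"T",np.round(s["wrist_torque"],2))
E
cat > look.py <<'E'
import sys
from h import *
s=read_state();d=snapshot("wrist");im=d["pixels"];n=sys.argv[1]
if len(sys.argv)>2:
    x0,y0,x1,y1,f=map(int,sys.argv[2:7]);im=cv2.resize(im[y0:y1,x0:x1],None,fx=f,fy=f,interpolation=cv2.INTER_CUBIC)
cv2.imwrite(f"pics/{n}.png",im)
E
python3 st.py; python3 look.py w2
```

```text
t 5.3 tray xy mm [ 3.01 17.73] z 99.35 ang 0.0822 F tray [ 0.12 -0.34] -0.24 w 49.23 tilt [-0.0001 -0.    ] T [ 0.02  0.01 -0.02]
```

View pics/w2.png

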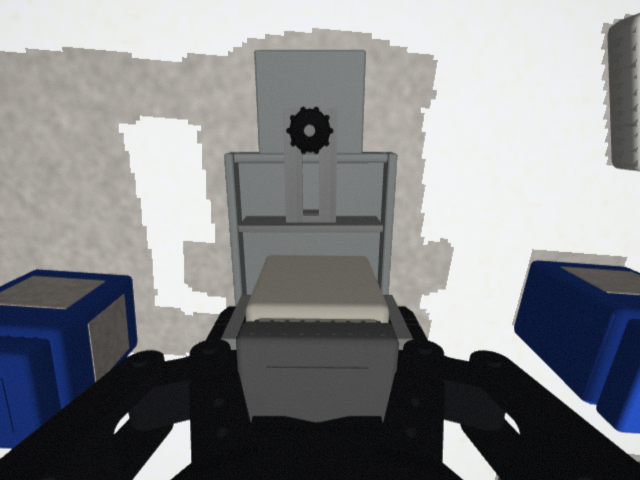

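```bash
python3 - <<'E'
from h import *
s=read_state();d=snapshot("wrist");P,R=wcam(s,d)
a=.081;A=np.array([[np.cos(a),-np.sin(a)],[np.sin(a),np.cos(a)]]);o=np.array([.5779,.1336])
for z,uv in ((.022,[(310,218),(310,231)]),(.014,[(227,153),(396,153),(311,153)])): print((ray(d,uv,z,P,R)[:,:2]-o)@A*1e3)
cv2.imwrite("pics/w2a.png",cv2.resize(d["pixels"][140:340,210:410],None,fx=3,fy=3,interpolation=cv2.INTER_CUBIC))
E
```

```text
[[-0.33675917 57.65180691]
 [-0.36080323 51.92757069]]
[[-3.56493769e+01  8.40442846e+01]
 [ 3.61758686e+01  8.41262690e+01]
 [ 5.59769441e-02  8.40850402e+01]]
```

View pics/w2a.png

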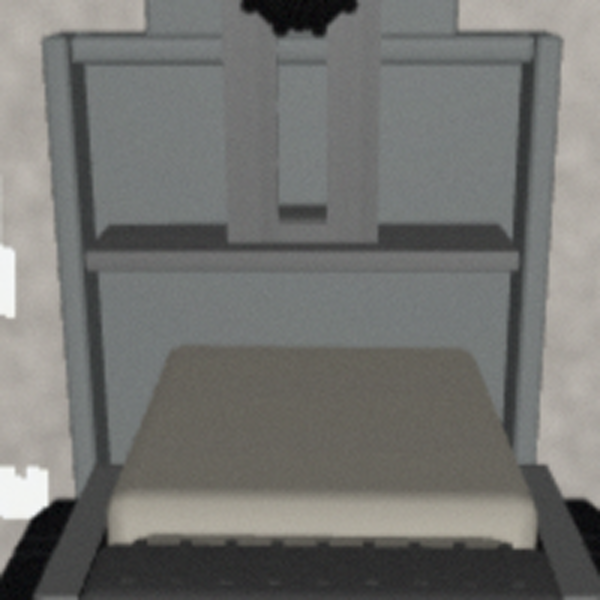

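Call:
send_rows:
  jaw: [0.5, 0.5, 0.5, 0.5, 0.5, 0.5, 0.5]
  xyz:
    - [0.6, 0.1, 0]
    - [0.5, 0.1, 0]
    - [0, 0, 0.1]
    - [0, 0, 0.1]
    - [0, 0.1, 0]
    - [0, 0.1, 0]
    - [0, 0, 0]
  yaw: [0, 0, 0, 0, 0, 0, 0]

```text
time_s: 6.28
eef_pos: [0.583, 0.1617, 0.0974]
eef_rot: [[-0.081, 0.997, 0.0], [0.997, 0.081, 0.0], [0.0, 0.0, -1.0]]
wrist_force: [-0.5, 0.2, -1.3]
gripper_width: 0.0498
```

```bash
python3 st.py
```

```text
t 6.28 tray xy mm [ 7.33 27.56] z 97.39 ang 0.0809 F tray [-0.53  0.2 ] -1.26 w 49.8 tilt [0.0002 0.    ] T [ 0.01 -0.04  0.  ]
```

Call:
send_rows:
  jaw: [0.5, 0.5, 0.5, 0.5]
  xyz:
    - [0, 0, 0.05]
    - [0, 0.05, 0]
    - [0, 0.05, 0]
    - [0, 0, 0]
  yaw: [0, 0, 0, 0]

```text
time_s: 6.78
eef_pos: [0.5831, 0.1617, 0.0972]
eef_rot: [[-0.081, 0.997, -0.001], [0.997, 0.081, -0.0], [-0.0, -0.001, -1.0]]
wrist_force: [-6.3, -1.3, 8.4]
gripper_width: 0.05
```

```bash
python3 st.py
```

```text
t 6.78 tray xy mm [ 7.43 27.6 ] z 97.17 ang 0.081 F tray [-6.36 -0.82] 8.39 w 49.96 tilt [-0.0013 -0.0002] T [-0.15  0.97 -0.01]
```

Call:
send_rows:
  jaw: [0.5, 0.5, 0.5, 0.5, 0.5, 0.5]
  xyz:
    - [0, -0.04, -0.04]
    - [0.1, 0, 0]
    - [0.1, 0, 0]
    - [0.05, 0, 0]
    - [0.05, 0, 0]
    - [0, 0, 0]
  yaw: [0, 0, 0, 0, 0, 0]

```text
time_s: 7.52
eef_pos: [0.5832, 0.1648, 0.0973]
eef_rot: [[-0.081, 0.997, 0.0], [0.997, 0.081, -0.0], [-0.0, 0.0, -1.0]]
wrist_force: [-1.4, 0.2, -0.7]
gripper_width: 0.0499
```

```bash
python3 st.py
```

```text
t 7.53 tray xy mm [ 7.76 30.66] z 97.27 ang 0.081 F tray [-1.42  0.27] -0.67 w 49.91 tilt [ 0. -0.] T [ 0.01  0.04 -0.03]
```

Call:
send_rows:
  jaw: [0.5, 0.5, 0.5, 0.5]
  xyz:
    - [0.06, 0, 0]
    - [0.05, 0, 0]
    - [0.05, 0, 0]
    - [0, 0, 0]
  yaw: [0, 0, 0, 0]

```text
time_s: 8.02
eef_pos: [0.583, 0.1664, 0.0973]
eef_rot: [[-0.081, 0.997, -0.0], [0.997, 0.081, -0.0], [-0.0, -0.0, -1.0]]
wrist_force: [-0.2, 0.1, -1.2]
gripper_width: 0.0499
```

```bash
python3 st.py
```

```text
t 8.03 tray xy mm [ 7.72 32.29] z 97.26 ang 0.0811 F tray [-0.14  0.08] -1.17 w 49.93 tilt [-0. -0.] T [-0.01  0.01  0.03]
```

Call:
send_rows:
  jaw: [0.5, 0.5, 0.5]
  xyz:
    - [0.05, 0, 0]
    - [0.05, 0, 0]
    - [0, 0, 0]
  yaw: [0, 0, 0]

```text
time_s: 8.4
eef_pos: [0.5829, 0.1671, 0.0973]
eef_rot: [[-0.081, 0.997, -0.0], [0.997, 0.081, -0.0], [-0.0, -0.0, -1.0]]
wrist_force: [0.7, -4.3, 1.3]
gripper_width: 0.0495
```

```bash
python3 st.py
```

```text
t 8.4 tray xy mm [ 7.74 32.94] z 97.31 ang 0.0811 F tray [ 0.33 -4.29] 1.3 w 49.52 tilt [-0.     -0.0005] T [-0.85  0.01  0.09]
```

Call:
send_rows:
  jaw: [0.5, 0.5, 0.5, 0.5]
  xyz:
    - [0.03, 0, 0.03]
    - [0, 0.04, 0]
    - [0, 0.03, 0]
    - [0, 0, 0]
  yaw: [0, 0, 0, 0]

```text
time_s: 8.9
eef_pos: [0.5831, 0.1671, 0.0972]
eef_rot: [[-0.081, 0.997, -0.001], [0.997, 0.081, -0.001], [-0.001, -0.001, -1.0]]
wrist_force: [-3.3, -8.5, 7.0]
gripper_width: 0.0499
```

```bash
python3 st.py; python3 look.py w3
```

```text
t 8.9 tray xy mm [ 7.91 33.02] z 97.21 ang 0.0812 F tray [-3.99 -8.16] 7.04 w 49.92 tilt [-0.0011 -0.0009] T [-1.36  0.66  0.22]
```

View pics/w3.png

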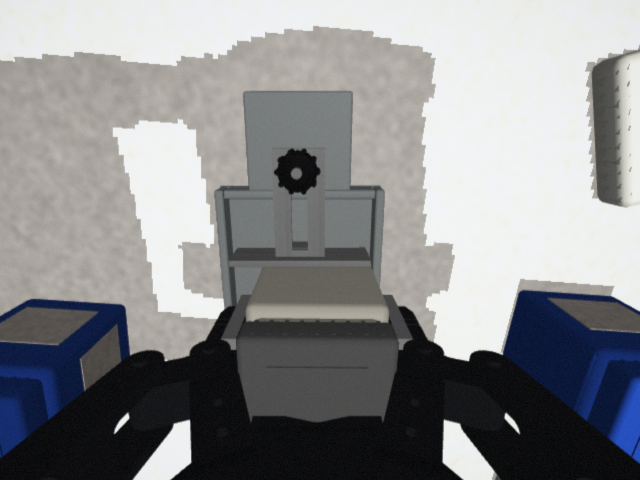

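Jar 1 is home: 8 N against the stop, 4 N against the wall. I release it, rise, shut the fingers and press its lid.

Call:
send_rows:
  jaw: [0.3, -0.3, -0.3, -0.3, -0.3, 0, 1, 1, 1, 1, 1, 1]
  xyz:
    - [0, 0, 0]
    - [0, 0, 0]
    - [0, 0, 0]
    - [0, 0, -3.5]
    - [0, 0, -3.5]
    - [0, 0, -1]
    - [-0.16, 0, 0]
    - [0, 0, 0]
    - [0, 0, 0]
    - [0, 0, 0]
    - [0, 0, 0.5]
    - [0, 0, 0]
  yaw: [0, 0, 0, 0, 0, 0, 0, 0, 0, 0, 0, 0]

```text
time_s: 10.45
eef_pos: [0.5835, 0.1661, 0.1714]
eef_rot: [[-0.081, 0.997, -0.001], [0.997, 0.081, -0.0], [-0.0, -0.001, -1.0]]
wrist_force: [-0.3, -0.0, 0.7]
gripper_width: -0.0001
```

```bash
python3 st.py; python3 look.py w4
```

```text
t 10.45 tray xy mm [ 8.21 31.9 ] z 171.39 ang 0.081 F tray [-0.27  0.01] 0.72 w -0.07 tilt [-0.0009 -0.0002] T [-0.   -0.02 -0.01]
```

View pics/w4.png

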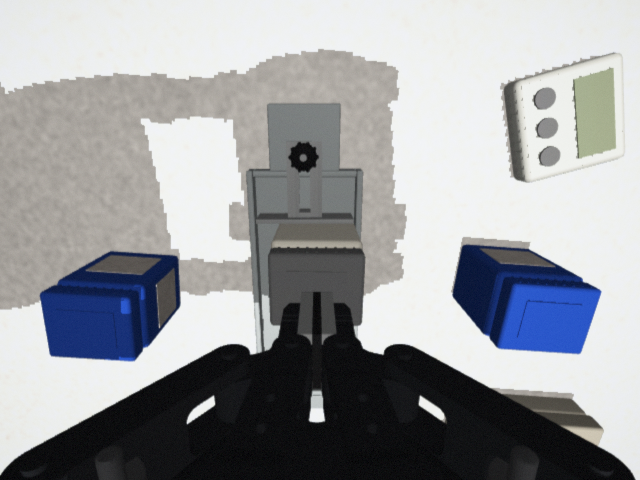

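Jar 1 stands square against the stop, with the shut fingers over its lid at about (316,300).

Call:
send_rows:
  jaw: [1, 1, 1, 1, 1, 1]
  xyz:
    - [0, 0, 1.5]
    - [0, 0, 0.3]
    - [0, 0, 0.2]
    - [0, 0, 0.1]
    - [0, 0, 0.1]
    - [0, 0, 0]
  yaw: [0, 0, 0, 0, 0, 0]

```text
time_s: 11.25
eef_pos: [0.5838, 0.1661, 0.1501]
eef_rot: [[-0.081, 0.997, 0.0], [0.997, 0.081, 0.0], [0.0, 0.0, -1.0]]
wrist_force: [-0.4, 0.4, 0.1]
gripper_width: 0.0003
```

```bash
python3 st.py
```

```text
t 11.25 tray xy mm [ 8.55 31.94] z 150.15 ang 0.081 F tray [-0.39  0.4 ] 0.05 w 0.28 tilt [0.0004 0.0001] T [ 0.02 -0.02 -0.07]
```

Call:
send_rows:
  jaw: [1, 1, 1, 1]
  xyz:
    - [0, 0, 0.1]
    - [0, 0, 0.1]
    - [0, 0, 0.1]
    - [0, 0, 0]
  yaw: [0, 0, 0, 0]

```text
time_s: 11.75
eef_pos: [0.5839, 0.1661, 0.1472]
eef_rot: [[-0.081, 0.997, 0.0], [0.997, 0.081, 0.0], [0.0, 0.0, -1.0]]
wrist_force: [-1.1, 0.5, 3.8]
gripper_width: -0.0003
```

```bash
python3 st.py
```

```text
t 11.75 tray xy mm [ 8.58 31.92] z 147.23 ang 0.081 F tray [-1.04  0.56] 3.85 w -0.28 tilt [0.0005 0.0001] T [ 0.02  0.1  -0.01]
```

Call:
send_rows:
  jaw: [1, 1, 1]
  xyz:
    - [0, 0, 0.1]
    - [0, 0, 0.1]
    - [0, 0, 0]
  yaw: [0, 0, 0]

```text
time_s: 12.12
eef_pos: [0.5839, 0.1661, 0.1456]
eef_rot: [[-0.081, 0.997, 0.001], [0.997, 0.081, 0.0], [0.0, 0.001, -1.0]]
wrist_force: [-2.8, -0.5, 10.2]
gripper_width: -0.0002
```

```bash
python3 st.py
```

```text
t 12.12 tray xy mm [ 8.61 31.93] z 145.56 ang 0.081 F tray [-2.87 -0.26] 10.2 w -0.19 tilt [0.0007 0.0001] T [-0.05  0.41 -0.02]
```

Call:
send_rows:
  jaw: [1, 1, 1]
  xyz:
    - [0, 0, 0.1]
    - [0, 0, 0.05]
    - [0, 0, 0]
  yaw: [0, 0, 0]

```text
time_s: 12.5
eef_pos: [0.584, 0.1662, 0.1454]
eef_rot: [[-0.081, 0.997, 0.002], [0.997, 0.081, 0.0], [0.0, 0.002, -1.0]]
wrist_force: [-8.8, -1.5, 32.3]
gripper_width: 0.0001
```

```bash
python3 st.py
```

```text
t 12.5 tray xy mm [ 8.77 32.  ] z 145.36 ang 0.0811 F tray [-8.94 -0.79] 32.3 w 0.07 tilt [0.0018 0.0003] T [-0.32  1.46  0.  ]
```

```bash
python3 - <<'E'
from h import *
d=snapshot("top");o=np.array([350,230])
for n,c in (("j2",[(170,180),(268,230),(212,350),(112,305)]),("j3",[(540,148),(650,100),(712,228),(605,280)])):
    X=ray(d,np.array(c)/5.6+o-.5+.5/5.6,.074)[:,:2];c=X.mean(0)
    e=[X[(i+1)%4]-X[i] for i in range(4)];print(n,c,[round(float(np.hypot(*v)),4) for v in e],[round(float(np.arctan2(v[1],v[0])),3) for v in e])
E
```

```text
j2 [ 0.52420746 -0.13496163] [0.0368, 0.045, 0.0364, 0.047] [-2.068, 2.67, 1.127, -0.464]
j3 [ 0.54792883 -0.28305033] [0.0414, 0.0476, 0.0408, 0.0491] [-1.178, -2.753, 2.0, 0.401]
```

Call:
send_rows:
  jaw: [1, 1, 0, -1, -1]
  xyz:
    - [0, 0, -2]
    - [0, 0, -4.5]
    - [0, 0, -4.5]
    - [0, 0, -4.5]
    - [0, 0, 0]
  yaw: [0, 0, 0, 0, 0]

```text
time_s: 13.18
eef_pos: [0.585, 0.1664, 0.3019]
eef_rot: [[-0.081, 0.997, 0.006], [0.997, 0.081, 0.001], [0.001, 0.006, -1.0]]
wrist_force: [-0.9, -0.7, -0.3]
gripper_width: 0.0543
```

```bash
python3 st.py; python3 look.py w5
```

```text
t 13.18 tray xy mm [ 9.7  32.08] z 301.94 ang 0.0811 F tray [-0.97 -0.6 ] -0.26 w 54.31 tilt [0.0061 0.0011] T [ 0.05 -0.06  0.01]
```

View pics/w5.png

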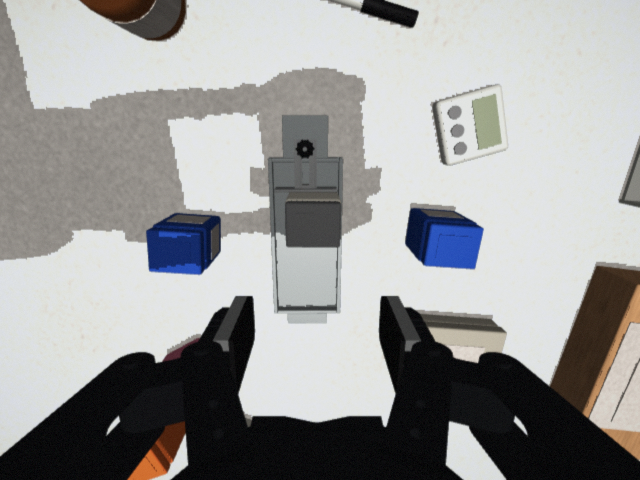

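Jar 1 is square in the corner. Next jar 2.

Call:
send_rows:
  jaw: [-1, -1, -1, -1, -1, -1, -1, -1, -1, -1]
  xyz:
    - [0, 0, 0]
    - [0, 0, 0]
    - [0, 0, 0]
    - [-4.45, 1.3, 0]
    - [-4.45, 1.3, 0]
    - [-4.45, 1.3, 0]
    - [-4.45, 1.3, 0]
    - [-4.45, 1.3, 0]
    - [-4.45, 1.3, 0]
    - [0, 0, 0]
  yaw: [0.18, 0.18, 0.18, 0, 0, 0, 0, 0, 0, 0]

```text
time_s: 14.48
eef_pos: [0.5344, -0.1103, 0.2971]
eef_rot: [[0.446, 0.895, -0.002], [0.895, -0.446, 0.0], [-0.001, -0.002, -1.0]]
wrist_force: [0.0, 0.9, -0.4]
gripper_width: 0.0854
```

```bash
python3 - <<'E'
from h import *
s=read_state();print(s["time_s"],s["eef_pos"],np.round(s["eef_rot"],4).tolist())
d=snapshot("wrist");im=d["pixels"];cv2.imwrite("pics/w6.png",im)
import pickle;pickle.dump((s,d),open("w6.pkl","wb"))
E
```

```text
14.475 [ 0.53443142 -0.11028095  0.29712972] [[0.446, 0.895, -0.0021], [0.895, -0.446, 0.0002], [-0.0008, -0.002, -1.0]]
```

View pics/w6.png

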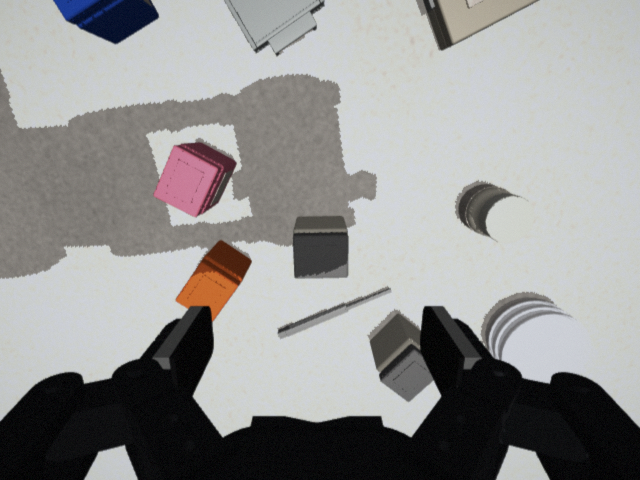

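Jar 2 (grey lid, (320,250)) is square to the tool. Pink is at (195,178) and orange at (213,280), both clear of it.

```bash
python3 -c "
import cv2
im=cv2.imread('pics/w6.png');cv2.imwrite('pics/w6a.png',cv2.resize(im[205:295,275:365],None,fx=6,fy=6,interpolation=cv2.INTER_CUBIC))"
```

```text
(no output)
```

View pics/w6a.png

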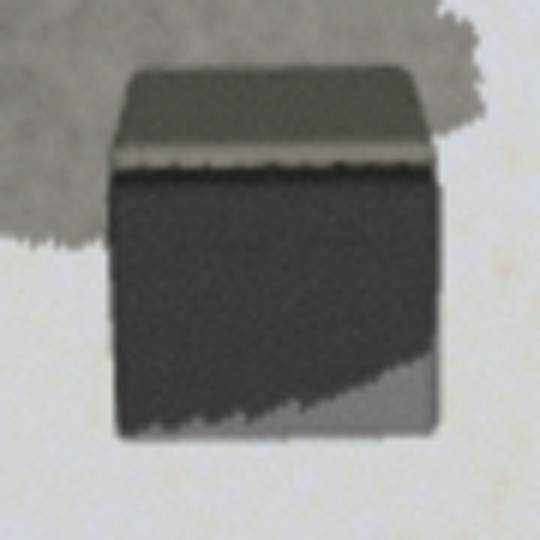

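```bash
cat > tgt.py <<'E'
from h import *
import pickle
def tgt(pk,corn,f,o,z):
    s,d=pickle.load(open(pk,"rb"));P,R=wcam(s,d)
    X=ray(d,np.array(corn)/f+o,z,P,R);T=np.array(s["eef_rot"]);L=(X-np.array(s["eef_pos"]))@T
    print("tool-frame centre cm",(L.mean(0)*100).round(2));e=[L[(i+1)%4]-L[i] for i in range(4)]
    print([(round(float(np.hypot(v[0],v[1]))*1e3,1),round(float(np.arctan2(v[1],v[0])),3)) for v in e])
E
python3 -c "
from tgt import *
tgt('w6.pkl',[(115,180),(437,175),(438,435),(117,437)],6,[275,205],.073)"
```

```text
tool-frame centre cm [-2.83  0.36 22.41]
[(46.1, 1.553), (40.2, 3.111), (47.7, -1.579), (39.7, 0.01)]
```

Call:
send_rows:
  jaw: [-1, -1, -1, -1, -1, -1, -1, -1, 0.5, 0.5, 0.5, 0.5, 0.5, 0.5]
  xyz:
    - [-2.83, 0.36, 0]
    - [0, 0, 4.0]
    - [0, 0, 4.0]
    - [0, 0, 4.0]
    - [0, 0, 4.0]
    - [0, 0, 3.8]
    - [0, 0, 0.4]
    - [0, 0, 0]
    - [0, 0, 0]
    - [0, 0, 0]
    - [0, 0, 0]
    - [0, 0, 0]
    - [0, 0, 0]
    - [0, 0, 0]
  yaw: [0, 0, 0, 0, 0, 0, 0, 0, 0, 0, 0, 0, 0, 0]
  grip_force: 30

```text
time_s: 16.27
eef_pos: [0.5265, -0.1349, 0.0976]
eef_rot: [[0.443, 0.896, 0.002], [0.896, -0.443, -0.0], [0.0, 0.002, -1.0]]
wrist_force: [-0.8, 0.7, 10.3]
gripper_width: 0.0495
```

```bash
python3 st.py; python3 look.py w7
```

```text
t 16.27 tray xy mm [ -72.97 -263.43] z 97.61 ang -0.4591 F tray [-0.75  0.76] 10.31 w 49.53 tilt [ 0.0016 -0.0005] T [0.29 0.24 0.03]
```

View pics/w7.png

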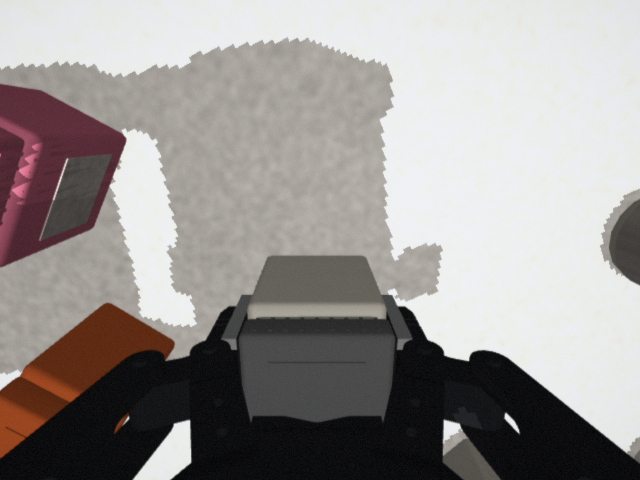

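Call:
send_rows:
  jaw: [0.5, 0.5, 0.5, 0.5, 0.5, 0.5, 0.5, 0.5, 0.5, 0.5, 0.5, 0.5]
  xyz:
    - [0, 0, -1.5]
    - [0, 0, -4.5]
    - [0, 0, -4.5]
    - [0, 0, 0]
    - [0, 0, 0]
    - [0, 0, 0]
    - [4.97, 1.54, 0]
    - [4.97, 1.54, 0]
    - [4.97, 1.54, 0]
    - [4.97, 1.54, 0]
    - [4.97, 1.54, 0]
    - [0, 0, 0]
  yaw: [0, 0, 0, -0.18, -0.18, -0.18, 0, 0, 0, 0, 0, 0]

```text
time_s: 17.82
eef_pos: [0.5831, 0.1223, 0.2026]
eef_rot: [[-0.084, 0.996, 0.002], [0.996, 0.084, 0.001], [0.001, 0.002, -1.0]]
wrist_force: [-0.9, 0.1, -2.5]
gripper_width: 0.0495
```

```bash
python3 st.py; python3 look.py w8
```

```text
t 17.82 tray xy mm [  4.22 -11.65] z 202.58 ang 0.0846 F tray [-0.93  0.21] -2.46 w 49.51 tilt [0.0015 0.0006] T [-0.02 -0.   -0.01]
```

View pics/w8.png

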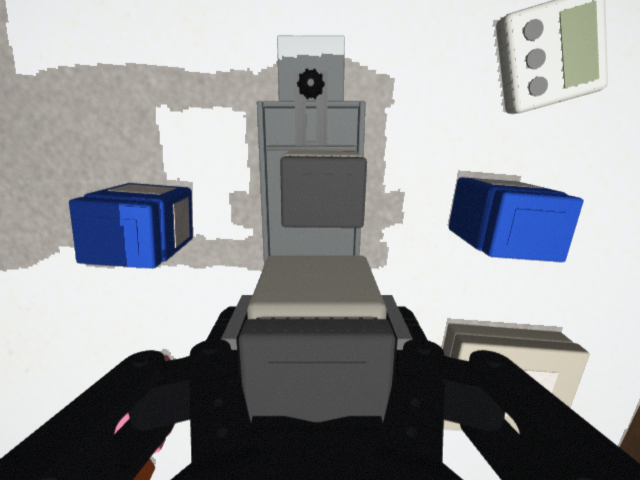

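Call:
send_rows:
  jaw: [0.5, 0.5, 0.5, 0.5, 0.5, 0.5]
  xyz:
    - [-0.4, 0, 0]
    - [0, 0, 3]
    - [0, 0, 3]
    - [0, 0, 2.5]
    - [0, 0, 1]
    - [0, 0, 0]
  yaw: [0.0035, 0, 0, 0, 0, 0]

```text
time_s: 18.62
eef_pos: [0.583, 0.1143, 0.1065]
eef_rot: [[-0.076, 0.997, -0.001], [0.997, 0.076, -0.0], [-0.0, -0.001, -1.0]]
wrist_force: [-0.4, 0.1, -0.4]
gripper_width: 0.05
```

```bash
python3 st.py; python3 look.py w9
```

```text
t 18.62 tray xy mm [  3.49 -19.63] z 106.53 ang 0.0764 F tray [-0.4   0.14] -0.37 w 49.97 tilt [-0.0007 -0.0001] T [-0.01  0.   -0.02]
```

View pics/w9.png

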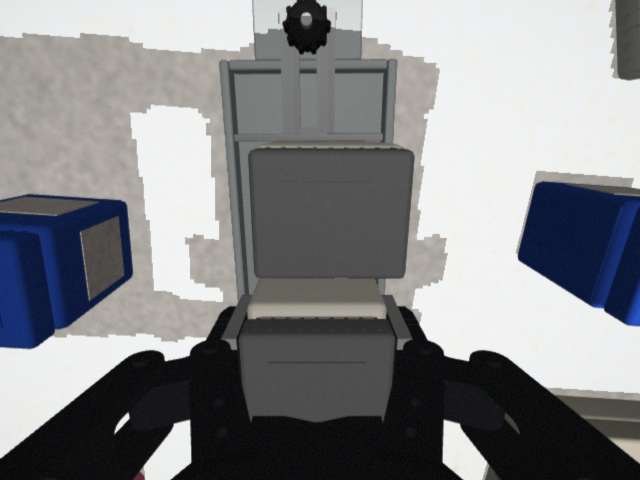

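Call:
send_rows:
  jaw: [0.5, 0.5, 0.5, 0.5, 0.5, 0.5]
  xyz:
    - [0.3, 0.1, 0.3]
    - [0, 0, 0.15]
    - [0, 0, 0.1]
    - [0, 0, 0.05]
    - [0, 0, 0]
    - [0, 0, 0]
  yaw: [-0.0045, 0, 0, 0, 0, 0]

```text
time_s: 19.42
eef_pos: [0.5838, 0.1183, 0.1007]
eef_rot: [[-0.082, 0.997, 0.0], [0.997, 0.082, 0.0], [0.0, 0.0, -1.0]]
wrist_force: [-2.0, 0.3, 4.1]
gripper_width: 0.0493
```

```bash
python3 st.py
```

```text
t 19.43 tray xy mm [  4.62 -15.75] z 100.69 ang 0.082 F tray [-2.    0.48] 4.07 w 49.3 tilt [0.0001 0.0001] T [0.14 0.29 0.03]
```

Floor touched at z 100.7, as expected. Ease it by a hair, then feel for the far wall.

Call:
send_rows:
  jaw: [0.5, 0.5, 0.5, 0.5, 0.5, 0.5]
  xyz:
    - [0, 0, -0.03]
    - [0, 0.1, 0]
    - [0, 0.08, 0]
    - [0, 0.05, 0]
    - [0, 0.05, 0]
    - [0, 0, 0]
  yaw: [0, 0, 0, 0, 0, 0]

```text
time_s: 20.18
eef_pos: [0.5867, 0.1184, 0.1007]
eef_rot: [[-0.082, 0.997, 0.0], [0.997, 0.082, -0.0], [-0.0, 0.0, -1.0]]
wrist_force: [-0.3, -0.1, -1.2]
gripper_width: 0.0495
```

```bash
python3 st.py
```

```text
t 20.18 tray xy mm [  7.52 -15.83] z 100.71 ang 0.082 F tray [-0.31 -0.04] -1.25 w 49.54 tilt [ 0.0001 -0.    ] T [ 0.04 -0.04  0.  ]
```

Call:
send_rows:
  jaw: [0.5, 0.5, 0.5, 0.5]
  xyz:
    - [0.1, 0.05, 0]
    - [0.1, 0.03, 0]
    - [0.1, 0.02, 0]
    - [0, 0, 0]
  yaw: [0, 0, 0, 0]

```text
time_s: 20.68
eef_pos: [0.5873, 0.1216, 0.1008]
eef_rot: [[-0.082, 0.997, 0.0], [0.997, 0.082, 0.0], [0.0, 0.0, -1.0]]
wrist_force: [0.2, 0.3, -1.6]
gripper_width: 0.0499
```

```bash
python3 st.py
```

```text
t 20.68 tray xy mm [  8.44 -12.7 ] z 100.78 ang 0.0821 F tray [0.24 0.29] -1.65 w 49.89 tilt [0. 0.] T [ 0.02 -0.   -0.03]
```

Call:
send_rows:
  jaw: [0.5, 0.5, 0.5, 0.5]
  xyz:
    - [0.1, 0.04, 0]
    - [0.08, 0.03, 0]
    - [0.06, 0.03, 0]
    - [0, 0, 0]
  yaw: [0, 0, 0, 0]

```text
time_s: 21.18
eef_pos: [0.5874, 0.1235, 0.1007]
eef_rot: [[-0.082, 0.997, -0.002], [0.997, 0.082, -0.001], [-0.001, -0.002, -1.0]]
wrist_force: [-5.3, -6.5, 3.8]
gripper_width: 0.0501
```

```bash
python3 st.py
```

```text
t 21.18 tray xy mm [  8.7  -10.83] z 100.75 ang 0.082 F tray [-5.85 -6.01] 3.78 w 50.07 tilt [-0.0016 -0.0008] T [-1.1   0.79 -0.09]
```

Call:
send_rows:
  jaw: [0.5, 0.5, 0.5]
  xyz:
    - [0.03, 0, -0.02]
    - [0.02, 0, 0]
    - [0, 0, 0]
  yaw: [0, 0, 0]

```text
time_s: 21.55
eef_pos: [0.5874, 0.1243, 0.1007]
eef_rot: [[-0.082, 0.997, -0.002], [0.997, 0.082, -0.0], [-0.0, -0.002, -1.0]]
wrist_force: [-4.3, -3.7, -1.0]
gripper_width: 0.0497
```

```bash
python3 st.py; python3 look.py w10 210 100 430 430 2
```

```text
t 21.55 tray xy mm [  8.72 -10.07] z 100.74 ang 0.0821 F tray [-4.63 -3.34] -0.99 w 49.7 tilt [-0.0016 -0.0005] T [-0.75  0.81  0.01]
```

View pics/w10.png

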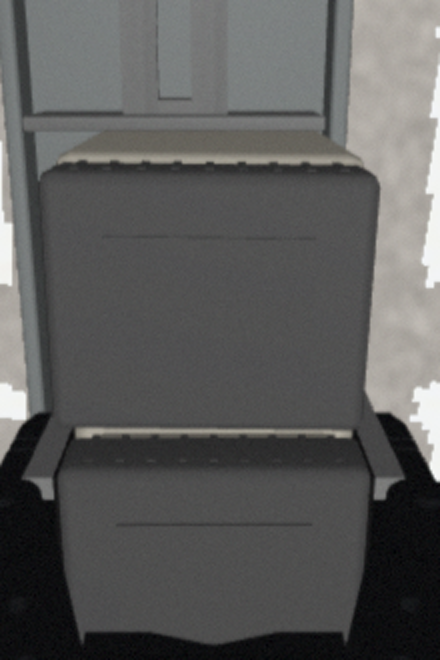

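Call:
send_rows:
  jaw: [0.5, 0.5, 0.5, 0.5]
  xyz:
    - [0, -0.04, 0]
    - [0.04, 0, 0]
    - [0.04, 0, 0]
    - [0, 0, 0]
  yaw: [0, 0, 0, 0]

```text
time_s: 22.1
eef_pos: [0.5873, 0.1252, 0.1008]
eef_rot: [[-0.082, 0.997, -0.001], [0.997, 0.082, -0.0], [-0.0, -0.001, -1.0]]
wrist_force: [-4.0, -3.6, -1.9]
gripper_width: 0.0494
```

```bash
python3 st.py
```

```text
t 22.1 tray xy mm [ 8.64 -9.09] z 100.83 ang 0.0821 F tray [-4.3  -3.27] -1.9 w 49.45 tilt [-0.0009 -0.0002] T [-0.54  0.77 -0.07]
```

Call:
send_rows:
  jaw: [0.5, 0.5, 0.5, 0.5]
  xyz:
    - [0, -0.04, 0]
    - [0.04, 0, 0]
    - [0.03, 0, 0]
    - [0, 0, 0]
  yaw: [0, 0, 0, 0]

```text
time_s: 22.6
eef_pos: [0.5871, 0.1259, 0.101]
eef_rot: [[-0.082, 0.997, -0.0], [0.997, 0.082, -0.0], [-0.0, -0.0, -1.0]]
wrist_force: [-3.6, -3.4, -2.2]
gripper_width: 0.0497
```

```bash
python3 st.py
```

```text
t 22.6 tray xy mm [ 8.57 -8.39] z 100.97 ang 0.082 F tray [-3.85 -3.12] -2.17 w 49.7 tilt [-0.0001 -0.    ] T [-0.44  0.69 -0.03]
```

Call:
send_rows:
  jaw: [0.5, 0.5, 0.5, 0.5]
  xyz:
    - [0, -0.03, 0]
    - [0.04, 0, 0]
    - [0.04, 0, 0]
    - [0, 0, 0]
  yaw: [0, 0, 0, 0]

```text
time_s: 23.1
eef_pos: [0.587, 0.1266, 0.1011]
eef_rot: [[-0.082, 0.997, 0.0], [0.997, 0.082, -0.0], [-0.0, 0.0, -1.0]]
wrist_force: [-1.5, -4.0, -0.6]
gripper_width: 0.0494
```

```bash
python3 st.py; python3 look.py w11 210 100 430 430 2
```

```text
t 23.1 tray xy mm [ 8.49 -7.73] z 101.06 ang 0.0821 F tray [-1.86 -3.89] -0.63 w 49.4 tilt [ 0.0004 -0.0002] T [-0.77  0.32  0.03]
```

View pics/w11.png

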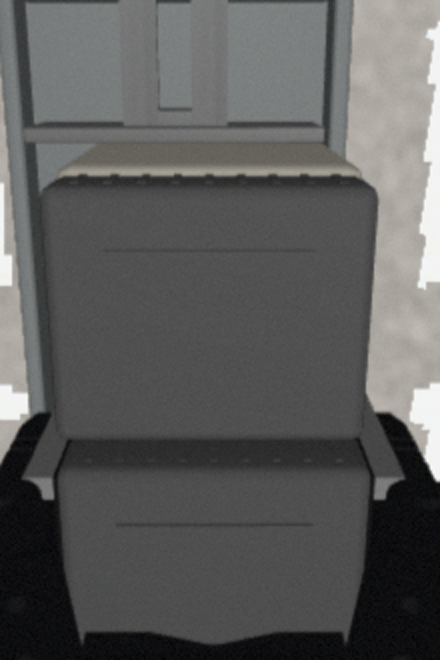

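Call:
send_rows:
  jaw: [0.5, 0.5, 0.5]
  xyz:
    - [0.04, 0, 0]
    - [0.03, 0, 0]
    - [0, 0, 0]
  yaw: [0, 0, 0]

```text
time_s: 23.52
eef_pos: [0.587, 0.1267, 0.1011]
eef_rot: [[-0.082, 0.997, 0.0], [0.997, 0.082, -0.001], [-0.001, 0.0, -1.0]]
wrist_force: [-2.7, -11.2, 1.1]
gripper_width: 0.0494
```

```bash
python3 st.py
```

```text
t 23.52 tray xy mm [ 8.52 -7.59] z 101.14 ang 0.0821 F tray [ -3.58 -10.92] 1.13 w 49.45 tilt [ 0.0005 -0.0009] T [-1.83  0.28  0.04]
```

Call:
send_rows:
  jaw: [0.5, 0.5, 0.5]
  xyz:
    - [0, 0, 0.04]
    - [0, 0.05, 0]
    - [0, 0, 0]
  yaw: [0, 0, 0]

```text
time_s: 23.9
eef_pos: [0.5871, 0.1267, 0.101]
eef_rot: [[-0.082, 0.997, -0.0], [0.997, 0.082, -0.001], [-0.001, -0.0, -1.0]]
wrist_force: [-5.7, -11.5, 9.1]
gripper_width: 0.0494
```

```bash
python3 st.py
```

```text
t 23.9 tray xy mm [ 8.58 -7.63] z 101.03 ang 0.0821 F tray [ -6.65 -11.04] 9.1 w 49.41 tilt [-0.0003 -0.001 ] T [-1.91  0.93  0.01]
```

Jar 2 is firm: 11 N along the row, 6.6 N against the wall. Release it and press its lid.

Call:
send_rows:
  jaw: [0.3, -0.3, -0.3, -0.3, -0.3, 0, 1, 1, 1, 1, 1, 1]
  xyz:
    - [0, 0, 0]
    - [0, 0, 0]
    - [0, 0, 0]
    - [0, 0, -3.5]
    - [0, 0, -3.5]
    - [0, 0, 0]
    - [-0.3, -0.05, 0]
    - [0, 0, 0]
    - [0, 0, 0]
    - [0, 0, 0]
    - [0, 0, 0.8]
    - [0, 0, 0]
  yaw: [0, 0, 0, 0, 0, 0, 0, 0, 0, 0, 0, 0]

```text
time_s: 25.4
eef_pos: [0.5866, 0.1244, 0.1617]
eef_rot: [[-0.082, 0.997, -0.001], [0.997, 0.082, -0.0], [-0.0, -0.001, -1.0]]
wrist_force: [0.2, 0.0, -0.3]
gripper_width: 0.0001
```

```bash
python3 st.py; python3 look.py w12
```

```text
t 25.4 tray xy mm [ 7.93 -9.89] z 161.71 ang 0.082 F tray [0.24 0.01] -0.34 w 0.1 tilt [-0.0013 -0.0002] T [ 0.02 -0.01  0.01]
```

View pics/w12.png

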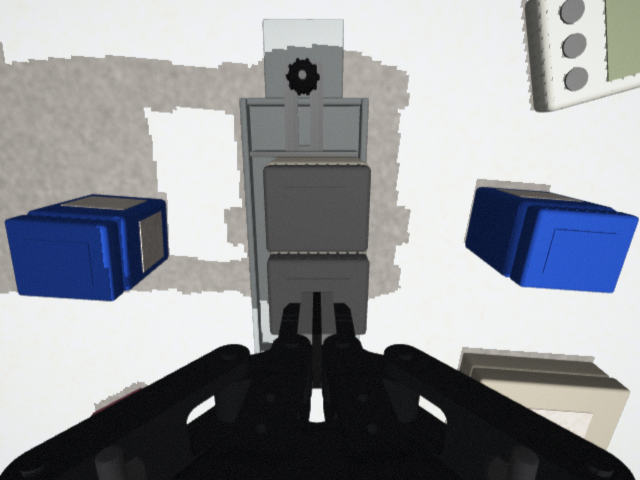

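Both jars sit flush and aligned (x edges match at columns 266..370). Press lid 2.

Call:
send_rows:
  jaw: [1, 1, 1, 1, 1, 1, 1, 1]
  xyz:
    - [0, 0, 0.8]
    - [0, 0, 0.2]
    - [0, 0, 0.15]
    - [0, 0, 0.15]
    - [0, 0, 0.1]
    - [0, 0, 0.1]
    - [0, 0, 0.1]
    - [0, 0, 0]
  yaw: [0, 0, 0, 0, 0, 0, 0, 0]

```text
time_s: 26.45
eef_pos: [0.587, 0.1244, 0.1468]
eef_rot: [[-0.082, 0.997, 0.0], [0.997, 0.082, 0.0], [0.0, 0.0, -1.0]]
wrist_force: [-1.1, -0.1, 4.5]
gripper_width: -0.0001
```

```bash
python3 st.py
```

```text
t 26.45 tray xy mm [ 8.37 -9.89] z 146.85 ang 0.082 F tray [-1.13 -0.  ] 4.46 w -0.1 tilt [0.0003 0.    ] T [-0.05  0.15 -0.01]
```

Call:
send_rows:
  jaw: [1, 1, 1, 1]
  xyz:
    - [0, 0, 0.1]
    - [0, 0, 0.1]
    - [0, 0, 0.05]
    - [0, 0, 0]
  yaw: [0, 0, 0, 0]

```text
time_s: 26.95
eef_pos: [0.5872, 0.1244, 0.1455]
eef_rot: [[-0.082, 0.997, 0.001], [0.997, 0.082, 0.0], [-0.0, 0.001, -1.0]]
wrist_force: [-6.3, -0.9, 24.4]
gripper_width: -0.0
```

```bash
python3 st.py
```

```text
t 26.95 tray xy mm [ 8.54 -9.9 ] z 145.46 ang 0.0821 F tray [-6.33 -0.42] 24.44 w -0.02 tilt [0.0013 0.0001] T [-0.16  1.16  0.03]
```

Call:
send_rows:
  jaw: [1, 1, 0, -1, -1, -1, -1, -1, -1, -1, -1, -1, -1, -1, -1]
  xyz:
    - [0, 0, -2]
    - [0, 0, -4.5]
    - [0, 0, -4.5]
    - [0, 0, -4.5]
    - [0, 0, 0]
    - [0, 0, 0]
    - [-4.13, -2.41, 0]
    - [-4.13, -2.41, 0]
    - [-4.13, -2.41, 0]
    - [-4.13, -2.41, 0]
    - [-4.13, -2.41, 0]
    - [-4.13, -2.41, 0]
    - [-4.13, -2.41, 0]
    - [-4.13, -2.41, 0]
    - [0, 0, 0]
  yaw: [0, 0, 0, 0, -0.157, -0.156, 0, 0, 0, 0, 0, 0, 0, 0, 0]

```text
time_s: 28.82
eef_pos: [0.5356, -0.2577, 0.2989]
eef_rot: [[-0.382, 0.924, 0.0], [0.924, 0.382, -0.001], [-0.001, -0.0, -1.0]]
wrist_force: [-0.6, 0.7, -0.6]
gripper_width: 0.0853
```

```bash
python3 - <<'E'
from h import *
s=read_state();print(s["time_s"],s["eef_pos"],np.round(s["eef_rot"],4).tolist())
d=snapshot("wrist");im=d["pixels"];cv2.imwrite("pics/w13.png",im)
import pickle;pickle.dump((s,d),open("w13.pkl","wb"))
E
```

```text
28.825 [ 0.53562956 -0.25766955  0.29888183] [[-0.3817, 0.9243, 0.0001], [0.9243, 0.3817, -0.0006], [-0.0006, -0.0001, -1.0]]
```

View pics/w13.png

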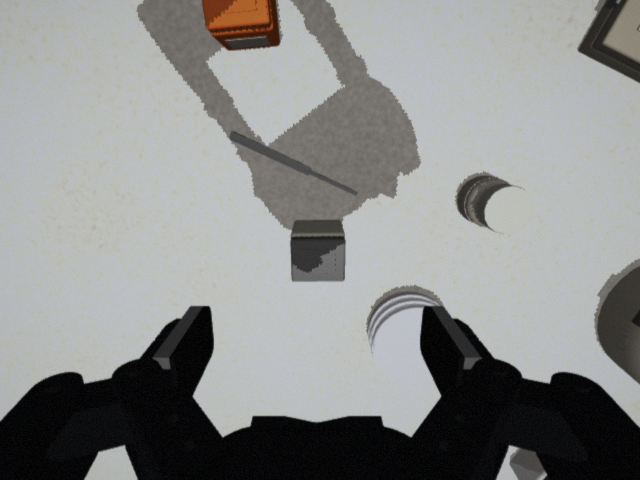

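```bash
python3 -c "
import cv2
im=cv2.imread('pics/w13.png');cv2.imwrite('pics/w13a.png',cv2.resize(im[205:295,275:365],None,fx=6,fy=6,interpolation=cv2.INTER_CUBIC))
im=cv2.imread('pics/top0.png');cv2.imwrite('pics/t13a.png',cv2.resize(im[160:300,420:520],None,fx=5,fy=5,interpolation=cv2.INTER_CUBIC))"
```

```text
(no output)
```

View pics/w13a.png

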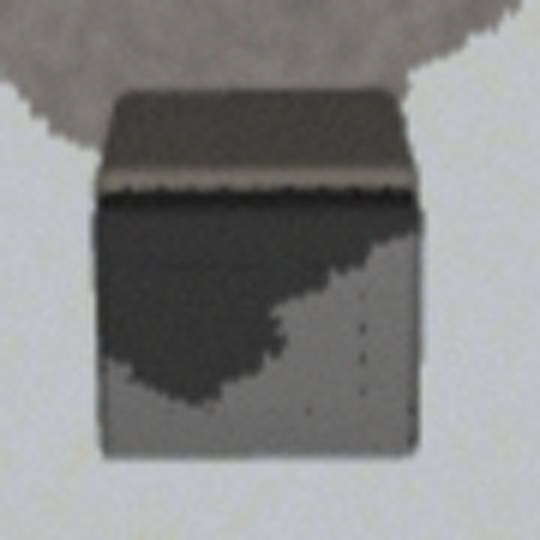

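View pics/t13a.png

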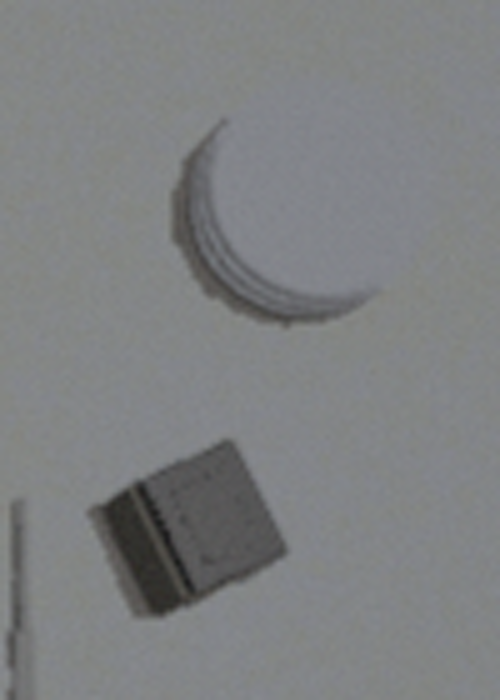

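```bash
python3 -c "
from tgt import *
tgt('w13.pkl',[(98,208),(420,206),(418,455),(103,457)],6,[275,205],.073)"
```

```text
tool-frame centre cm [-3.21  0.1  22.59]
[(46.6, 1.564), (39.0, 3.125), (47.3, -1.578), (39.0, 0.001)]
```

Jar 3 (grey lid) is at (318,257), square to the tool and well clear of the petri dishes. Grasp it.

Call:
send_rows:
  jaw: [-1, -1, -1, -1, -1, -1, -1, -1, 0.5, 0.5, 0.5, 0.5, 0.5, 0.5]
  xyz:
    - [-3.4, 0.1, 0]
    - [0, 0, 4.0]
    - [0, 0, 4.0]
    - [0, 0, 4.0]
    - [0, 0, 4.0]
    - [0, 0, 3.8]
    - [0, 0, 0.4]
    - [0, 0, 0]
    - [0, 0, 0]
    - [0, 0, 0]
    - [0, 0, 0]
    - [0, 0, 0]
    - [0, 0, 0]
    - [0, 0, 0]
  yaw: [0, 0, 0, 0, 0, 0, 0, 0, 0, 0, 0, 0, 0, 0]
  grip_force: 30

```text
time_s: 30.62
eef_pos: [0.5506, -0.286, 0.0984]
eef_rot: [[-0.385, 0.923, 0.001], [0.923, 0.385, -0.001], [-0.001, 0.001, -1.0]]
wrist_force: [-1.1, 0.9, 9.8]
gripper_width: 0.0497
```

```bash
python3 st.py; python3 look.py w14
```

```text
t 30.62 tray xy mm [ -61.19 -416.03] z 98.38 ang 0.3949 F tray [-1.07  0.97] 9.76 w 49.65 tilt [ 0.0014 -0.0009] T [0.18 0.3  0.02]
```

View pics/w14.png

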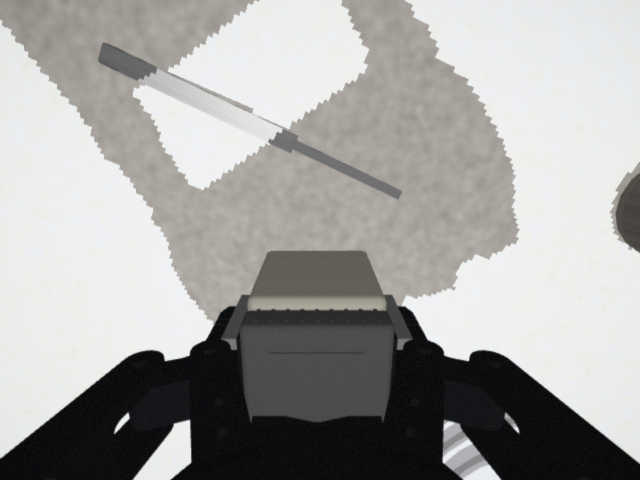

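Call:
send_rows:
  jaw: [0.5, 0.5, 0.5, 0.5, 0.5, 0.5, 0.5, 0.5, 0.5, 0.5, 0.5, 0.5, 0.5, 0.5, 0.5]
  xyz:
    - [0, 0, -1.5]
    - [0, 0, -4.5]
    - [0, 0, -4.4]
    - [0, 0, 0]
    - [0, 0, 0]
    - [4.45, 0.8, 0]
    - [4.45, 0.8, 0]
    - [4.45, 0.8, 0]
    - [4.45, 0.8, 0]
    - [4.45, 0.8, 0]
    - [4.45, 0.8, 0]
    - [4.45, 0.8, 0]
    - [4.45, 0.8, 0]
    - [0, 0, 0]
    - [0, 0, 0]
  yaw: [0, 0, 0, 0.157, 0.156, 0, 0, 0, 0, 0, 0, 0, 0, 0, 0]

```text
time_s: 32.55
eef_pos: [0.5848, 0.0741, 0.2017]
eef_rot: [[-0.082, 0.997, 0.001], [0.997, 0.082, -0.0], [-0.0, 0.001, -1.0]]
wrist_force: [0.0, 0.2, -2.2]
gripper_width: 0.0494
```

```bash
python3 st.py; python3 look.py w15
```

```text
t 32.55 tray xy mm [  2.06 -59.84] z 201.75 ang 0.0825 F tray [0.06 0.23] -2.2 w 49.37 tilt [ 0.0006 -0.0002] T [-0.    0.   -0.01]
```

View pics/w15.png

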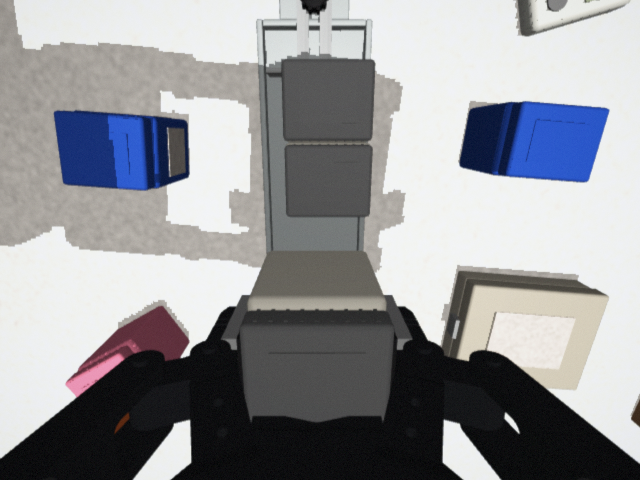

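```bash
python3 - <<'E'
from h import *
s=read_state();d=snapshot("wrist");P,R=wcam(s,d)
a=.081;A=np.array([[np.cos(a),-np.sin(a)],[np.sin(a),np.cos(a)]]);o=np.array([.5779,.1336])
print((ray(d,[(328,216),(328,146),(328,140),(328,60)],.073,P,R)[:,:2]-o)@A*1e3)
# held jar lid front top edge, lid z = .073+.104+~.003
print((ray(d,[(318,323),(318,310)],.1795,P,R)[:,:2]-o)@A*1e3)
cv2.imwrite("pics/w15a.png",cv2.resize(d["pixels"][40:340,220:420],None,fx=2,fy=2,interpolation=cv2.INTER_CUBIC))
E
```

```text
[[  8.03554979 -30.47293822]
 [  7.62839133   8.15591347]
 [  7.59559337  11.26759528]
 [  7.18630674  50.09835632]]
[[  1.90507841 -38.43848097]
 [  1.89539667 -34.21613888]]
```

View pics/w15a.png

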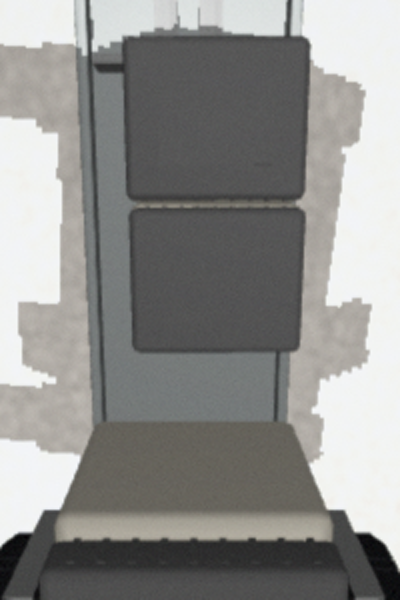

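Call:
send_rows:
  jaw: [0.5, 0.5, 0.5, 0.5, 0.5, 0.5, 0.5, 0.5]
  xyz:
    - [0.3, 0.25, 0]
    - [0, 0, 3]
    - [0, 0, 3]
    - [0, 0, 0]
    - [0, 0, 1.5]
    - [0, 0, 1]
    - [0, 0, 0.6]
    - [0, 0, 0]
  yaw: [0, 0, 0, 0, 0, 0, 0, 0]

```text
time_s: 33.65
eef_pos: [0.5869, 0.0775, 0.1098]
eef_rot: [[-0.082, 0.997, -0.001], [0.997, 0.082, -0.0], [0.0, -0.001, -1.0]]
wrist_force: [0.2, -0.4, -1.2]
gripper_width: 0.0494
```

```bash
python3 st.py; python3 look.py w16
```

```text
t 33.65 tray xy mm [  4.47 -56.64] z 109.79 ang 0.082 F tray [ 0.16 -0.4 ] -1.16 w 49.44 tilt [-0.0006 -0.    ] T [-0.02  0.01 -0.02]
```

View pics/w16.png

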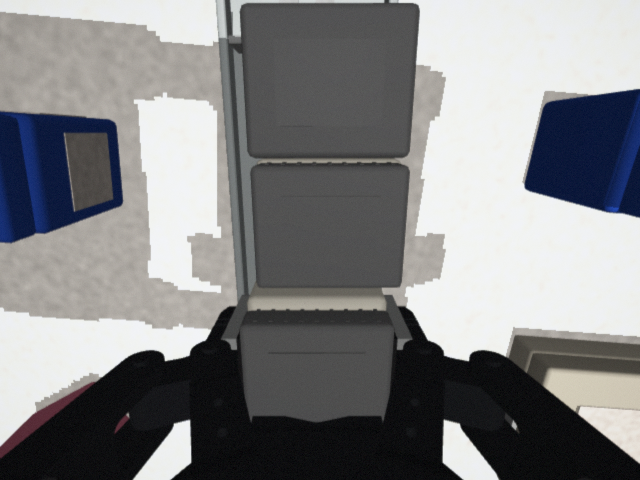

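Call:
send_rows:
  jaw: [0.5, 0.5, 0.5, 0.5, 0.5, 0.5]
  xyz:
    - [0, 0, 0.5]
    - [0, 0, 0.15]
    - [0, 0, 0.1]
    - [0, 0, 0.05]
    - [0, 0, 0]
    - [0, 0, 0]
  yaw: [0, 0, 0, 0, 0, 0]

```text
time_s: 34.45
eef_pos: [0.5871, 0.0775, 0.1021]
eef_rot: [[-0.082, 0.997, 0.0], [0.997, 0.082, -0.0], [-0.0, 0.0, -1.0]]
wrist_force: [0.8, -0.4, -1.3]
gripper_width: 0.0495
```

```bash
python3 st.py
```

```text
t 34.45 tray xy mm [  4.62 -56.66] z 102.14 ang 0.082 F tray [ 0.79 -0.42] -1.27 w 49.5 tilt [ 0.0001 -0.    ] T [-0.07  0.02  0.05]
```

Call:
send_rows:
  jaw: [0.5, 0.5, 0.5, 0.5]
  xyz:
    - [0, 0, 0.05]
    - [0, 0, 0.04]
    - [0, 0, 0]
    - [0, 0, 0]
  yaw: [0, 0, 0, 0]

```text
time_s: 34.95
eef_pos: [0.5871, 0.0775, 0.1014]
eef_rot: [[-0.082, 0.997, 0.0], [0.997, 0.082, 0.0], [-0.0, 0.0, -1.0]]
wrist_force: [-2.0, 1.3, 5.5]
gripper_width: 0.0497
```

```bash
python3 st.py
```

```text
t 34.95 tray xy mm [  4.61 -56.64] z 101.41 ang 0.082 F tray [-1.84  1.49] 5.5 w 49.66 tilt [0.0002 0.    ] T [ 0.05  0.3  -0.05]
```

Call:
send_rows:
  jaw: [0.5, 0.5, 0.5, 0.5, 0.5, 0.5]
  xyz:
    - [0, 0, -0.04]
    - [0, 0.12, 0]
    - [0, 0.1, 0]
    - [0, 0.08, 0]
    - [0.1, 0, 0]
    - [0, 0, 0]
  yaw: [0, 0, 0, 0, 0, 0]

```text
time_s: 35.7
eef_pos: [0.5899, 0.0788, 0.1015]
eef_rot: [[-0.082, 0.997, -0.0], [0.997, 0.082, 0.0], [0.0, -0.0, -1.0]]
wrist_force: [0.5, 0.1, -1.6]
gripper_width: 0.0499
```

```bash
python3 st.py
```

```text
t 35.7 tray xy mm [  7.56 -55.57] z 101.53 ang 0.0821 F tray [0.47 0.07] -1.62 w 49.91 tilt [-0.0001  0.    ] T [ 0.07 -0.06 -0.06]
```

Now along the row towards jar 2, keeping just off the far wall.

Call:
send_rows:
  jaw: [0.5, 0.5, 0.5, 0.5]
  xyz:
    - [0.1, 0, 0]
    - [0.07, 0, 0]
    - [0.05, 0, 0]
    - [0, 0, 0]
  yaw: [0, 0, 0, 0]

```text
time_s: 36.2
eef_pos: [0.5898, 0.081, 0.1016]
eef_rot: [[-0.082, 0.997, -0.0], [0.997, 0.082, 0.0], [0.0, -0.0, -1.0]]
wrist_force: [-0.2, -1.3, -0.8]
gripper_width: 0.0495
```

```bash
python3 st.py
```

```text
t 36.2 tray xy mm [  7.58 -53.42] z 101.56 ang 0.0821 F tray [-0.3  -1.31] -0.81 w 49.54 tilt [-0.  0.] T [-0.01  0.01  0.02]
```

Call:
send_rows:
  jaw: [0.5, 0.5, 0.5, 0.5]
  xyz:
    - [0.05, 0, 0]
    - [0.04, 0, 0]
    - [0.03, 0, 0]
    - [0, 0, 0]
  yaw: [0, 0, 0, 0]

```text
time_s: 36.7
eef_pos: [0.5897, 0.0822, 0.1016]
eef_rot: [[-0.082, 0.997, -0.0], [0.997, 0.082, -0.0], [-0.0, -0.0, -1.0]]
wrist_force: [-0.4, 0.2, -1.4]
gripper_width: 0.0493
```

```bash
python3 st.py; python3 look.py w17 210 100 430 430 2
```

```text
t 36.7 tray xy mm [  7.58 -52.23] z 101.57 ang 0.0821 F tray [-0.38  0.19] -1.36 w 49.32 tilt [-0. -0.] T [ 0.03 -0.05  0.01]
```

View pics/w17.png

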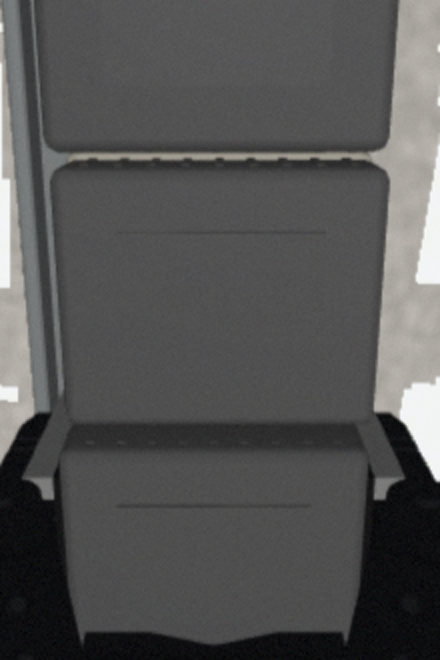

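Very close now; no contact yet.

Call:
send_rows:
  jaw: [0.5, 0.5, 0.5, 0.5]
  xyz:
    - [0.05, 0, 0]
    - [0.04, 0, 0]
    - [0.03, 0, 0]
    - [0, 0, 0]
  yaw: [0, 0, 0, 0]

```text
time_s: 37.25
eef_pos: [0.5897, 0.0826, 0.1017]
eef_rot: [[-0.082, 0.997, 0.0], [0.997, 0.082, -0.001], [-0.001, 0.0, -1.0]]
wrist_force: [0.0, -9.5, 0.4]
gripper_width: 0.0494
```

```bash
python3 st.py
```

```text
t 37.25 tray xy mm [  7.6  -51.81] z 101.68 ang 0.0822 F tray [-0.72 -9.5 ] 0.38 w 49.39 tilt [ 0.0001 -0.0011] T [-1.49  0.09  0.17]
```

Contact with jar 2 at 9.5 N. Ease along y, feel for the far wall, then snug up again.

Call:
send_rows:
  jaw: [0.5, 0.5, 0.5, 0.5, 0.5]
  xyz:
    - [-0.06, 0, 0]
    - [0, 0.05, 0]
    - [0, 0.05, 0]
    - [0, 0.04, 0]
    - [0, 0, 0]
  yaw: [0, 0, 0, 0, 0]

```text
time_s: 37.88
eef_pos: [0.5902, 0.0825, 0.1015]
eef_rot: [[-0.082, 0.997, -0.002], [0.997, 0.082, -0.001], [-0.0, -0.002, -1.0]]
wrist_force: [-5.4, -6.8, 1.9]
gripper_width: 0.05
```

```bash
python3 st.py
```

```text
t 37.88 tray xy mm [  8.09 -51.9 ] z 101.46 ang 0.0823 F tray [-5.89 -6.37] 1.87 w 50.0 tilt [-0.002  -0.0006] T [-1.07  0.83  0.15]
```

Call:
send_rows:
  jaw: [0.5, 0.5, 0.5, 0.5]
  xyz:
    - [-0.03, 0.04, 0]
    - [0, 0.04, 0]
    - [0, 0, 0]
    - [0, 0, 0]
  yaw: [0, 0, 0, 0]

```text
time_s: 38.38
eef_pos: [0.5909, 0.0825, 0.1015]
eef_rot: [[-0.082, 0.997, -0.002], [0.997, 0.082, -0.0], [-0.0, -0.002, -1.0]]
wrist_force: [-7.2, -3.6, 4.7]
gripper_width: 0.0497
```

```bash
python3 st.py
```

```text
t 38.38 tray xy mm [  8.81 -51.93] z 101.47 ang 0.0821 F tray [-7.43 -2.97] 4.66 w 49.75 tilt [-0.0022 -0.0002] T [-0.71  1.06  0.09]
```

Call:
send_rows:
  jaw: [0.5, 0.5, 0.5, 0.5]
  xyz:
    - [0, 0.03, -0.03]
    - [0, 0.03, 0]
    - [0, 0, 0]
    - [0, 0, 0]
  yaw: [0, 0, 0, 0]

```text
time_s: 38.88
eef_pos: [0.591, 0.0826, 0.1015]
eef_rot: [[-0.082, 0.997, -0.003], [0.997, 0.082, -0.0], [-0.0, -0.003, -1.0]]
wrist_force: [-7.8, -4.5, 1.1]
gripper_width: 0.0496
```

```bash
python3 st.py
```

```text
t 38.88 tray xy mm [  8.95 -51.94] z 101.54 ang 0.0822 F tray [-8.15 -3.86] 1.08 w 49.57 tilt [-0.0033 -0.0003] T [-0.76  1.31  0.09]
```

Call:
send_rows:
  jaw: [0.5, 0.5, 0.5, 0.5]
  xyz:
    - [0.04, -0.02, 0.03]
    - [0.03, 0, 0]
    - [0, 0, 0]
    - [0, 0, 0]
  yaw: [0, 0, 0, 0]

```text
time_s: 39.38
eef_pos: [0.591, 0.0827, 0.1015]
eef_rot: [[-0.082, 0.997, -0.003], [0.997, 0.082, -0.001], [-0.001, -0.003, -1.0]]
wrist_force: [-7.6, -10.9, 5.6]
gripper_width: 0.0498
```

```bash
python3 st.py
```

```text
t 39.38 tray xy mm [  8.91 -51.83] z 101.51 ang 0.0822 F tray [ -8.46 -10.24] 5.59 w 49.78 tilt [-0.0028 -0.0011] T [-1.86  1.5   0.11]
```

Jar 3 is snug: 8.5 N to the wall, 10 N along the row. Release it and press its lid.

Call:
send_rows:
  jaw: [0.3, -0.3, -0.3, -0.3, -0.3, 0, 1, 1, 1, 1, 1, 1]
  xyz:
    - [0, 0, 0]
    - [0, 0, 0]
    - [0, 0, 0]
    - [0, 0, -3.5]
    - [0, 0, -3.5]
    - [0, 0, 0]
    - [-0.08, -0.08, 0]
    - [0, 0, 0]
    - [0, 0, 0]
    - [0, 0, 0]
    - [0, 0, 0.8]
    - [0, 0, 0]
  yaw: [0, 0, 0, 0, 0, 0, 0, 0, 0, 0, 0, 0]

```text
time_s: 40.88
eef_pos: [0.5911, 0.0825, 0.1627]
eef_rot: [[-0.082, 0.997, -0.001], [0.997, 0.082, -0.0], [0.0, -0.001, -1.0]]
wrist_force: [-0.6, -0.4, -1.1]
gripper_width: -0.0003
```

```bash
python3 st.py; python3 look.py w18
```

```text
t 40.88 tray xy mm [  8.99 -52.02] z 162.71 ang 0.082 F tray [-0.63 -0.33] -1.1 w -0.25 tilt [-0.0014 -0.    ] T [ 0.   -0.05  0.01]
```

View pics/w18.png

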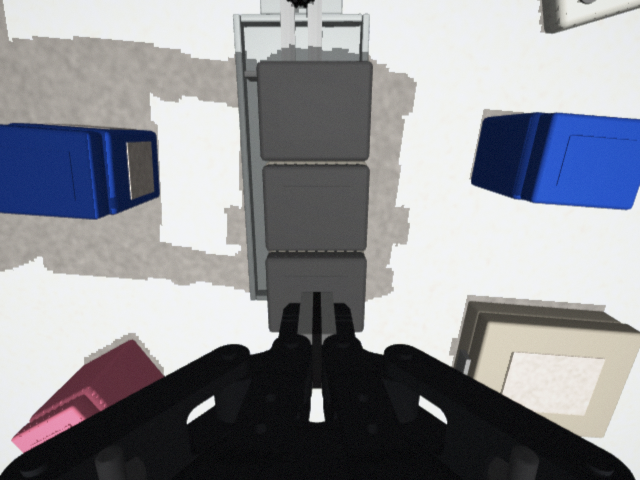

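The three jars stand in a straight tight row. Press lid 3.

Call:
send_rows:
  jaw: [1, 1, 1, 1, 1, 1, 1, 1]
  xyz:
    - [0, 0, 0.9]
    - [0, 0, 0.2]
    - [0, 0, 0.15]
    - [0, 0, 0.15]
    - [0, 0, 0.1]
    - [0, 0, 0.1]
    - [0, 0, 0.1]
    - [0, 0, 0]
  yaw: [0, 0, 0, 0, 0, 0, 0, 0]

```text
time_s: 41.92
eef_pos: [0.5915, 0.0825, 0.1468]
eef_rot: [[-0.082, 0.997, 0.0], [0.997, 0.082, -0.0], [-0.0, 0.0, -1.0]]
wrist_force: [-0.7, -0.5, 4.1]
gripper_width: -0.0002
```

```bash
python3 st.py
```

```text
t 41.92 tray xy mm [  9.44 -52.08] z 146.81 ang 0.082 F tray [-0.76 -0.43] 4.06 w -0.17 tilt [ 0.0003 -0.    ] T [ 0.01  0.24 -0.02]
```

Call:
send_rows:
  jaw: [1, 1, 1, 1]
  xyz:
    - [0, 0, 0.1]
    - [0, 0, 0.1]
    - [0, 0, 0.05]
    - [0, 0, 0]
  yaw: [0, 0, 0, 0]

```text
time_s: 42.42
eef_pos: [0.5917, 0.0825, 0.1454]
eef_rot: [[-0.082, 0.997, 0.001], [0.997, 0.082, 0.0], [-0.0, 0.001, -1.0]]
wrist_force: [-6.7, -0.6, 25.0]
gripper_width: -0.0
```

```bash
python3 st.py
```

```text
t 42.42 tray xy mm [  9.59 -52.05] z 145.45 ang 0.0821 F tray [-6.76 -0.1 ] 24.98 w -0.04 tilt [0.0013 0.    ] T [-0.03  1.07  0.02]
```

Call:
send_rows:
  jaw: [1, 1, 1, 1, 1, 1, 1]
  xyz:
    - [0, 0, -2]
    - [0, 0, -4.5]
    - [0, 0, -4.5]
    - [4, 0, -4]
    - [4, 0, 0]
    - [0, 0, 0]
    - [0, 0, 0]
  yaw: [0, 0, 0, 0, 0, 0, 0]

```text
time_s: 43.3
eef_pos: [0.5848, 0.162, 0.2938]
eef_rot: [[-0.082, 0.997, -0.0], [0.997, 0.082, -0.0], [-0.0, -0.0, -1.0]]
wrist_force: [0.4, -0.3, -0.6]
gripper_width: 0.0
```

```bash
python3 st.py; python3 - <<'E'
from h import *
import pickle
s=read_state();d=snapshot("wrist");pickle.dump((s,d),open("w19.pkl","wb"))
cv2.imwrite("pics/w19.png",cv2.resize(d["pixels"][120:345,230:390],None,fx=2.6,fy=2.6,interpolation=cv2.INTER_CUBIC))
for n in("top",):
    e=snapshot(n);cv2.imwrite("pics/top1.png",e["pixels"])
    a=cv2.imread("pics/top0.png");print("diff",[(k,int(cv2.absdiff(a,e["pixels"])[y0:y1,x0:x1].max(2).__gt__(60).sum())) for k,(x0,y0,x1,y1) in dict(timer=(160,160,205,210),marker=(115,210,150,290),flask=(100,310,160,360),slidebox=(275,140,330,200),pot=(385,180,420,215),petri=(450,175,510,230),tweez=(415,255,435,330)).items()])
E
```

```text
t 43.3 tray xy mm [ 9.15 27.8 ] z 293.83 ang 0.0825 F tray [ 0.37 -0.33] -0.59 w 0.03 tilt [-0.0004 -0.0003] T [-0.02  0.05  0.05]
diff [('timer', 222), ('marker', 565), ('flask', 942), ('slidebox', 0), ('pot', 0), ('petri', 0), ('tweez', 0)]
```

View pics/w19.png

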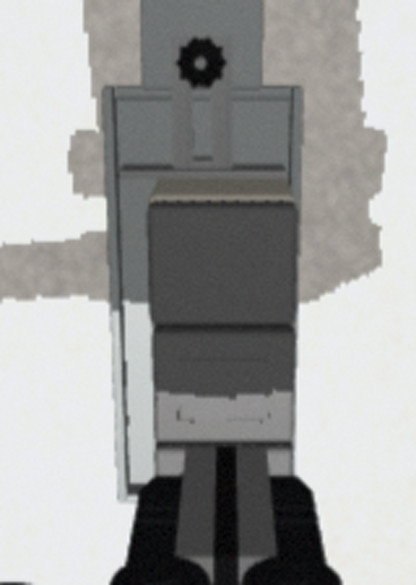

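View pics/top1.png

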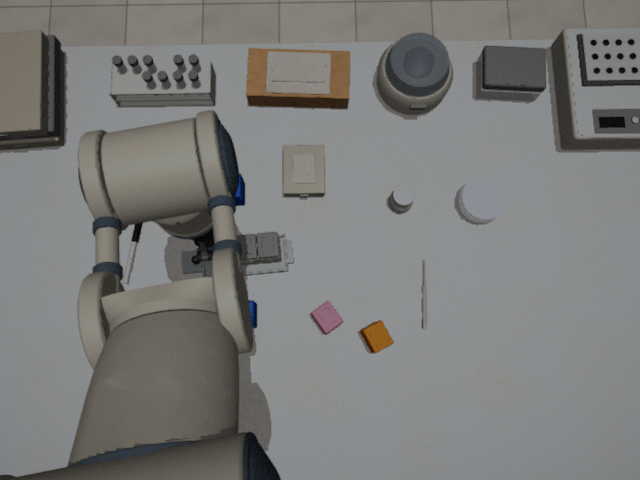

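Call:
send_rows:
  jaw: [1, 1, 1, 1]
  xyz:
    - [3.5, 0, -2]
    - [3.5, 0, -2]
    - [0, 0, 0]
    - [0, 0, 0]
  yaw: [0, 0, 0, 0]

```text
time_s: 43.9
eef_pos: [0.5792, 0.231, 0.3335]
eef_rot: [[-0.081, 0.997, -0.001], [0.997, 0.081, -0.001], [-0.001, -0.001, -1.0]]
wrist_force: [-0.3, -0.3, -0.3]
gripper_width: 0.0001
```

```bash
python3 - <<'E'
from h import *
import pickle
s=read_state();d=snapshot("wrist");pickle.dump((s,d),open("w20.pkl","wb"))
cv2.imwrite("pics/w20.png",cv2.resize(d["pixels"][170:370,250:380],None,fx=4,fy=3,interpolation=cv2.INTER_CUBIC))
E
```

```text
(no output)
```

View pics/w20.png

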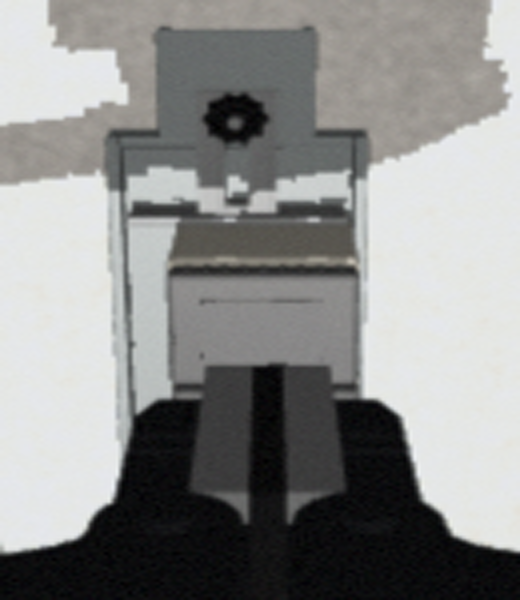

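```bash
python3 - <<'E'
from h import *
im=cv2.imread("pics/w18.png");cv2.imwrite("pics/w18a.png",cv2.resize(im[0:300,225:385],None,fx=4.5,fy=2,interpolation=cv2.INTER_CUBIC))
E
```

```text
(no output)
```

View pics/w18a.png

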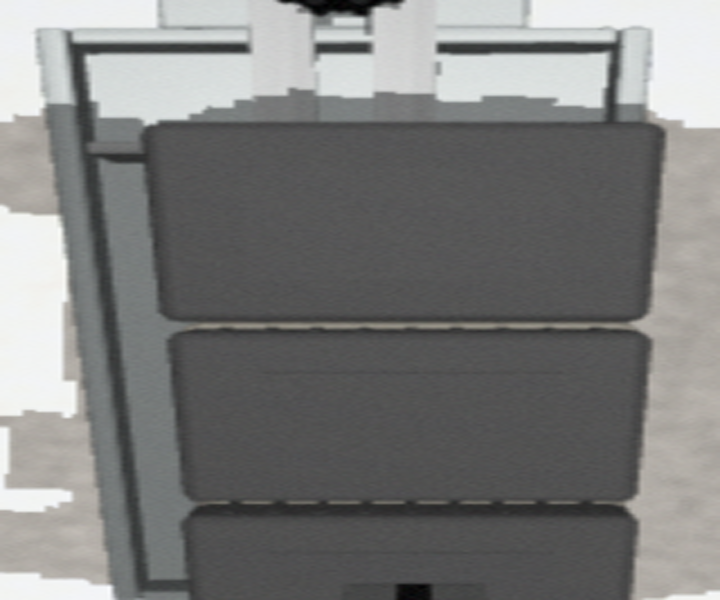

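```bash
python3 - <<'E'
from h import *
d=snapshot("wrist");a=.082
R0=np.array([[-np.sin(a),np.cos(a),-.001],[np.cos(a),np.sin(a),0],[0,-.001,-1]])
P,R=wcam(dict(eef_pos=[.5911,.0825,.1627],eef_rot=R0),d)
A=np.array([[np.cos(.081),-np.sin(.081)],[np.sin(.081),np.cos(.081)]]);o=np.array([.5779,.1336])
def q(c,z): return (((ray(d,np.array(c)/[4.5,2]+[225,0],z,P,R)[:,:2]-o)@A)*1e3).round(1)
for n,c in dict(j1=[(147,135),(163,310),(663,135),(648,310)],j2=[(171,345),(184,490),(650,345),(636,490)],j3=[(185,520),(190,590),(636,520),(632,590)]).items():
    m=q(c,.073);print(n,m.tolist(),"cx",m[:,0].mean().round(2))
print("tray near outer",q([(38,35),(80,310),(122,598)],.014).tolist(),"far",q([(652,35)],.014))
E
```

```text
j1 [[-15.8, 48.7], [-15.9, 13.9], [31.0, 48.8], [31.2, 14.0]] cx 7.62
j2 [[-15.5, 6.4], [-15.5, -27.3], [31.8, 6.5], [31.8, -27.3]] cx 8.15
j3 [[-15.7, -34.9], [-15.9, -53.2], [32.2, -34.8], [32.5, -53.1]] cx 8.28
tray near outer [[-36.7, 82.7], [-35.9, 10.6], [-35.2, -84.1]] far [[36.9 82.8]]
```

```bash
python3 -c "
from station import *
print(close_job())"
```

```text
the job is handed in; nothing more can be done
None
```

I packed the three jars in one row from the stop plate along the far wall, one at a time, and handed the job in at about 44 s of the 72 s. The interface gives no verdict, so this rests on my own checks.

- **Seating by feel:** I pushed jar 1, then jar 2, then jar 3 home. The push along the row ended at 8, 11 and 10 N, well under the 22 N at which the stop gives way. The push towards the far wall ended at 4, 7 and 8 N.
- **Lids:** I pressed each lid with the shut fingertips until the resistance rose sharply (24–32 N). All three stopped at the same height, within 0.1 mm.
- **Row:** A wrist picture taken after jar 3 was released, before its lid was pressed, shows the lids in line. Their centres are within about 0.7 mm of each other across the tray, with no visible gaps beyond the lid margins. I did not measure the row again after pressing lid 3; the final close-up was partly hidden by the shut fingers.
- **Stop plate:** I did not measure the stop again at the end.
- **Other things on the bench:** In the last top view the slide box, pot, petri dishes and tweezers are unchanged. The arm hid the flask and partly hid the timer and marker, so I couldn't compare those; the arm never went low near them.
- **One disagreement:** The tray's angle in that wrist picture is about 0.01 rad off my first estimate, which makes each jar's distance from the far wall uncertain by about 1 mm. The jar centres came out about 6.7–8.3 mm across the tray, inside the 5.5–10.5 mm window. Jar 1's wall contact was the least certain, since friction may have made up part of its 4 N.

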